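# Gauge a worn brake pad with the ratchet

### The job

Measure the worn brake pad: lay it flat, lining up, lengthwise on the gauge's steel plate and slide it squarely under the spindle until its end is pressed gently up against the little stop block, without ramming it. Then screw the spindle down by the small ratchet knob on top (clockwise from above) until the knob slips, let it click two or three times and no more, and let go, leaving the pad clamped at the ratchet's set force. Leave the other things on the bench alone.

Things in the scene. Friction and masses are not known exactly. Their poses are not given: they have to be found in the camera images.
- gauge: Fixed bench thickness gauge. Origin on the bench, on the vertical spindle axis; +x points from the open front to the column, z up. Steel plate x -155 to +85 mm, 80 mm wide, top 14 mm above the bench. Grey column x +45 to +85; grey head above the plate x -22 to +85, y +-22, z 52 to 86 mm; drum and knob on top of it. The seated pad has its centre at x -46, y 0, long axis along x.
- stop: Fixed steel block on the plate just behind the spindle, 40 mm wide, from 14 to 24 mm above the bench. Its front face (towards the gauge's -x) is the stop, at x +14 mm in the gauge's frame; the origin lies at the foot of that face. Pushing the pad on it with more than about 30 N is ramming.
- pad: Brake pad, 120 mm (x) by 46 mm (y), 0.15 to 0.3 kg: steel backing plate 6 mm thick below, lining 41 mm wide above, worn to a taper, thicker at -x; total 9 to 13 mm, not known exactly. Origin: centre of the underside. Bare backing shows 14 mm at the -x end (two pin holes), 4 mm at the +x end. The +x end goes to the stop; grip the backing's sides near the -x end, clear of the head.
- pad_center (a point): Centre of the brake pad, 5.5 mm above its underside, axes as the pad's.
- spindle: Steel spindle, 10 mm thick, hanging from the head on the gauge's axis. It slides straight down 2 mm per rad as the drum turns clockwise seen from above, without turning. Origin: centre of its lower face. It starts 1.5 to 4 mm higher than the pad that goes under it. From first touch it takes about 0.6 rad more to reach the set force. The screw stays where it is left.
- drum_top (a point): Centre of the top face of the aluminium drum (diameter 42 mm, 87 to 107 mm above the bench) that drives the screw. It takes about 0.14 N m to turn while the spindle is free, and does not rise or sink. Its x axis is marked by a dark line. Turning the drum itself bypasses the ratchet and overloads the pad (over 100 N).
- knob_grip (a point): Grip point on the ratchet knob's axis, 129 mm above the bench. Knurled round knob, diameter 28 mm, 108 to 142 mm above the bench, does not rise or sink. It drives the drum up to about 0.23 N m (spindle on the pad with 50 to 70 N), then slips on it, a click each 20 degrees, torque wavering 0.15 to 0.23; also slips backwards. White line on top = its x axis, over the drum's line at the start.
- tin: Bystander: low round tin, diameter 60 mm, 45 mm high, origin at its underside.
- carton: Bystander: small cardboard carton 70 x 55 x 45 mm, origin at its underside.
- oil: Bystander: black oil bottle, diameter 72 mm, 190 mm high, origin at its underside.
Not all that is in view belongs to the job. What is meant by the pad is not orange or yellow, and is the smaller of those in its own colour.

How it is judged:
By the outcome, as a careful person would: the job done as asked, in the order asked, and still so for the second after the job is handed in, with the robot touching nothing.
It also fails if it takes over 72 s, if anything falls off the work surface, if the arm or the gripper's body presses on something with over 40 N, if the wrist force passes 120 N, or if a joint passes its speed limit or range.

### The arm

A 7-joint arm with a two-finger parallel gripper is mounted at the origin on the work surface. World frame = base frame: x ahead of the robot, y to its left, z up, the work surface at z = 0. Lengths are in m, angles in rad, forces in N, time in s.
With the tool pointing down it reaches from about 0.4 to 0.85 m from the base axis. Payload 10.4 kg.
Tool frame: the origin (TCP) lies midway between the tips of the shut fingers; the grasp point (between the pads) lies 19 mm behind it; z points along the fingers, y is the line along which they close (so a half turn about z gives the same grasp; the last joint's range is limited). The gripper opens to 87 mm and grips with 3 to 60 N. Pads are 19 mm wide; open, the fingers measure 117 mm over their backs; the gripper's body (75 mm by 190 mm) begins 51 mm behind the grasp point.
Start: joints at [-1.172, 0.332, -0.065, 1.46, 0.022, 1.35, -0.088], TCP at [0.256, 0.57, 0.223] pointing down, gripper open.
Joint ranges: [-2.6, 2.6], [-0.5, 2.12], [-1.47, 1.34], [0.16, 2.42], [-1.27, 4.41], [0.06, 2.06], [-2.6, 2.6]. Speed limits (rad/s): [2.22, 2.22, 2.79, 2.79, 3.14, 3.14, 3.14].

### API

Orientations are given as a unit quaternion [x, y, z, w].
In Python, from bench import sensors, eyes, order gives the robot as it stands.
- The arm moves only by the tool arm_command, never from a script. Its argument "steps" is a list of rows, each an object with "rot": the turn, a rotation vector about the world's x, y, z in degrees, a list of three; "slide": the shift along the world's x, y, z in m, a list of three; "grip": the opening, from 0 (shut) to 1 (fully open). A call has exactly 8 rows; each row shifts and turns the commanded pose from where the row before left it; what a row does not reach is not made up. A row lasts 1/8 s, in which the tool goes at most 62.5 mm and 10.7 degrees, less where a joint would pass 70% of its speed; a pose out of reach is approached as far as the arm can. A call with a gripper value outside its range is refused whole. The fingers move at their own pace and stop on an object; "newtons" is the grip in N (left out, the last holds). Time passes only in rows, so rows that do not move let the fingers close, or fill a call up. It gives the time, the measured TCP pose, the force, the opening and the grip force at its end, in the units of the state.
- sensors.read_state(): the state, without advancing time (a new reading comes with each control period).
- eyes.camera(name): name is "scene" or "top"; returns a dict with "pixels" (400x640x3 uint8, red, green, blue), "intrinsics" (3x3 intrinsics, pixels), "pose" (4x4, takes a point from camera to world coordinates). Camera axes: x right, y down, z forward; pixel columns grow to the right and rows downward; lengths in m; the calibration is good to about 2 mm. A picture is of the moment at which its call begins. There is no depth.
- order.close_job(): hands the job in; it is judged then, once.
Trained networks look in a picture, given as the dict that the camera call returned (one of the last four; its "shot" number tells which), for a name from the list of things; names that differ only in an ending like _2 or _b are one class to them, and where a whole thing is asked for, a point or a joint stands for the part that bears it (a point fixed in the world has none). Each returns a list of dicts, best first, with "conf" (0 to 1); they miss things now and then, are a little off and sometimes report something else, mostly with a low value. They report only what shows in the picture. A call takes as long as a camera call. They do not tell look-alikes from the thing itself.
- eyes.look_for(name, picture): "bbox" ([left, top, right, bottom] in pixels, round what is visible of it).
The state is a dict: "time": time; "joint_positions": joint angles; "joint_vel": joint speeds; "joint_torque": joint torques, N m; "ee_pos": TCP position; "eef_rot": TCP orientation; "ft_force": force on the tool from outside, world axes, zero at the start; "torque": the same for the moment, N m; "width": finger opening in m; "grip_force": force on a finger pad.
Only numpy, scipy, OpenCV 4.12 (cv2) and the standard library are available. Lean on these libraries where they do the work, as an engineer would, in place of code of your own. Each camera call takes 0.05 s, during which the arm holds its last target. There are 200 camera calls.

## Working session

There is one attempt and no reset: what is moved stays moved. The work goes in short steps, Python scripts to look and compute and a tool call to move; the robot and the scene stay as the last step left them, time stands still between calls to the robot, and variables do not carry over. Pictures are saved under pics/ and viewed, at most 10 in all, crops included, and the job is handed in when it is done.

Besides the shell and the picture viewer there is one more tool, called by a JSON object that holds its "name" and its "arguments". arm_command: Moves the arm, as the interface text tells. Its arguments: {"type":"object","properties":{"steps":{"type":"array","items":{"type":"object","properties":{"rot":{"type":"array","items":{"type":"number"}},"slide":{"type":"array","items":{"type":"number"}},"grip":{"type":"number"}}}},"newtons":{"type":"number"}},"required":["steps"]}

```bash
mkdir -p pics; cat > h.py <<'E'
import numpy as np, cv2
from bench import sensors, eyes, order
def ray(p,uv):
    K=np.array(p['intrinsics']);T=np.array(p['pose'])
    d=T[:3,:3]@np.linalg.inv(K)@np.array([uv[0],uv[1],1.]);return T[:3,3],d
def at(p,uv,z):
    o,d=ray(p,uv);return (o+d*(z-o[2])/d[2])
def proj(p,X):
    K=np.array(p['intrinsics']);T=np.array(p['pose'])
    c=T[:3,:3].T@(np.array(X)-T[:3,3]);q=K@c;return q[:2]/q[2]
def save(p,n,crop=None,s=1):
    im=p['pixels'][:,:,::-1]
    if crop: a,b,c,d=crop;im=im[b:d,a:c]
    cv2.imwrite('pics/'+n,cv2.resize(np.ascontiguousarray(im),None,fx=s,fy=s,interpolation=cv2.INTER_CUBIC))
E
python3 - <<'E'
from h import *
for c in ['top','scene']:
    p=eyes.camera(c);save(p,c+'0.png');print(c,np.round(p['pose'],3).tolist(),np.round(p['intrinsics'],1).tolist())
    for n in ['pad','gauge','stop','spindle','drum_top','knob_grip','tin','carton','oil']:
        print(n,[(np.round(r['bbox']).tolist(),round(r['conf'],2)) for r in eyes.look_for(n,p)][:4])
s=sensors.read_state();print(s)
E
```

```text
top [[-0.108, -0.974, 0.202, 0.279], [-0.994, 0.104, -0.027, 0.062], [0.005, -0.203, -0.979, 1.072], [0.0, 0.0, 0.0, 1.0]] [[387.7, 0.0, 318.1], [0.0, 387.7, 200.3], [0.0, 0.0, 1.0]]
pad [([187.0, 288.0, 233.0, 308.0], 0.98), ([206.0, 201.0, 226.0, 242.0], 0.97), ([254.0, 235.0, 300.0, 302.0], 0.92), ([125.0, 196.0, 187.0, 252.0], 0.75)]
gauge [([352.0, 114.0, 386.0, 207.0], 0.65)]
stop [([204.0, 196.0, 227.0, 242.0], 0.73)]
spindle [([201.0, 195.0, 225.0, 240.0], 0.44)]
drum_top [([362.0, 130.0, 377.0, 146.0], 0.71)]
knob_grip [([361.0, 134.0, 377.0, 144.0], 0.71)]
tin [([256.0, 195.0, 274.0, 218.0], 0.83)]
carton [([207.0, 128.0, 239.0, 164.0], 0.92), ([205.0, 198.0, 226.0, 239.0], 0.59)]
oil [([441.0, 146.0, 488.0, 184.0], 0.57), ([204.0, 201.0, 227.0, 240.0], 0.3)]
scene [[0.283, 0.771, -0.57, 1.423], [0.959, -0.217, 0.183, -0.252], [0.017, -0.598, -0.801, 1.428], [0.0, 0.0, 0.0, 1.0]] [[517.2, 0.0, 317.1], [0.0, 517.2, 197.2], [0.0, 0.0, 1.0]]
pad [([385.0, 183.0, 410.0, 215.0], 0.71), ([418.0, 170.0, 453.0, 210.0], 0.65), ([364.0, 143.0, 398.0, 164.0], 0.63), ([318.0, 158.0, 35
[... 478 characters left out ...]
int_positions': array([-1.17158548,  0.33221227, -0.06472482,  1.46009099,  0.02158109,
        1.34989876, -0.08849259]), 'joint_vel': array([ 0.00158551,  0.00071844, -0.00131963,  0.0002879 , -0.00073234,
       -0.00063549,  0.00089874]), 'joint_torque': array([-2.05568860e-03, -6.23054838e+01,  2.25208781e-02, -3.90117359e+01,
       -6.13763044e-02,  3.15782963e-02,  2.50050783e-05]), 'ee_pos': array([0.25585685, 0.57025709, 0.22257222]), 'eef_rot': array([ 2.09330786e-01,  9.77844885e-01,  4.51985846e-05, -1.40057594e-05]), 'ft_force': array([ 1.07501733, -0.44750225, -0.05901368]), 'torque': array([0.03782312, 0.03658288, 0.01152522]), 'grip_force': 0.0, 'width': 0.08719009794493252}
```

View pics/top0.png

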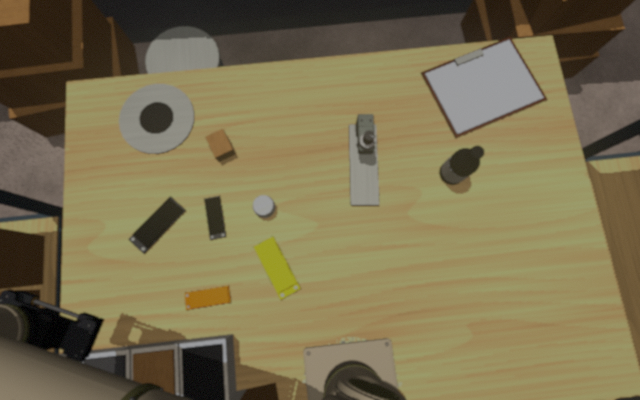

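View pics/scene0.png

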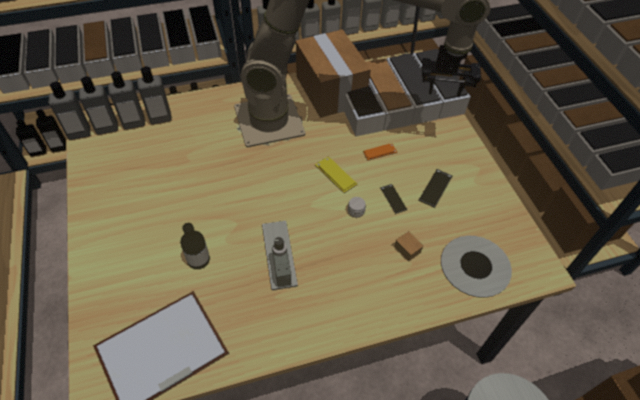

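Four candidates in the top view: orange (208,297), yellow (277,267), large dark (157,225) and small dark (215,218). The small dark one fits, since it is not orange or yellow and is the smaller of the two dark ones. I'll confirm it in a crop and measure it along with the gauge.

```bash
python3 - <<'E'
from h import *
p=eyes.camera('top')
a=p['pixels'][:,:,::-1]
A=cv2.resize(a[190:250,120:240],None,fx=6,fy=6,interpolation=cv2.INTER_CUBIC)[:, :480]
A=cv2.resize(a[190:250,185:245],None,fx=9,fy=9,interpolation=cv2.INTER_CUBIC)
B=cv2.resize(a[105:213,340:394],None,fx=5,fy=5,interpolation=cv2.INTER_CUBIC)
cv2.imwrite('pics/crop1.png',np.hstack([A,B]))
# dark-blob rects
g=p['pixels'].astype(int)
m=((g.sum(2)<190)).astype(np.uint8)
n,l,st,ce=cv2.connectedComponentsWithStats(m)
for i in range(1,n):
    x,y,w,h,ar=st[i]
    if 100<ar<3000 and 120<x<400 and 150<y<260:
        r=cv2.minAreaRect(np.argwhere(l==i)[:,::-1].astype(np.float32));b=cv2.boxPoints(r)
        print(ar,np.round(b,1).tolist(),[np.round(at(p,q,.011)[:2],3).tolist() for q in b])
# gauge plate: light grey low saturation
sat=g.max(2)-g.min(2);m=((sat<30)&(g.sum(2)>330)).astype(np.uint8)
n,l,st,ce=cv2.connectedComponentsWithStats(m)
for i in range(1,n):
    x,y,w,h,ar=st[i]
    if ar>300 and 330<x<400:
        r=cv2.minAreaRect(np.argwhere(l==i)[:,::-1].astype(np.float32));b=cv2.boxPoints(r)
        print('plate',ar,np.round(b,1).tolist(),[np.round(at(p,q,.014)[:2],3).tolist() for q in b])
E
```

```text
528 [[204.6999969482422, 198.8000030517578], [219.1999969482422, 196.6999969482422], [224.39999389648438, 232.8000030517578], [209.8000030517578, 234.89999389648438]] [[0.536, 0.347], [0.537, 0.306], [0.434, 0.298], [0.433, 0.338]]
1121 [[129.5, 237.5], [170.0, 197.0], [184.5, 211.5], [144.0, 252.0]] [[0.449, 0.556], [0.551, 0.443], [0.506, 0.404], [0.405, 0.518]]
plate 1560 [[348.3999938964844, 124.5], [376.79998779296875, 123.9000015258789], [378.5, 204.0], [350.1000061035156, 204.60000610351562]] [[0.711, -0.079], [0.705, -0.162], [0.469, -0.134], [0.476, -0.055]]
```

View pics/crop1.png

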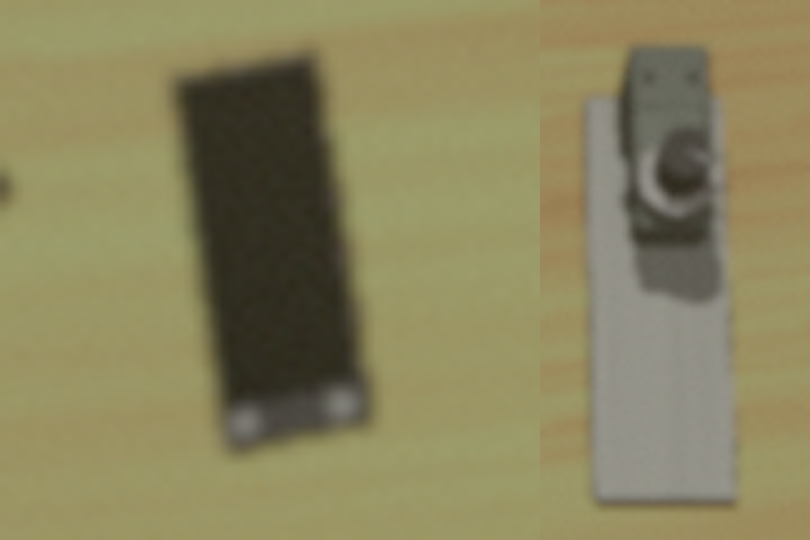

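The crop confirms the small dark pad, lining up. Its pin-hole end (−x) is at about (217,238), towards the robot. The gauge plate's front end is at about (364,204) and its column is at the far end. Next I'll fit both poses by model.

```bash
cat > fit.py <<'E'
from h import *
from scipy.optimize import minimize
def boxpts(pose,x0,x1,y0,y1,z0,z1):
    c,s=np.cos(pose[2]),np.sin(pose[2])
    return [(pose[0]+c*x-s*y,pose[1]+s*x+c*y,z) for x in(x0,x1) for y in(y0,y1) for z in(z0,z1)]
S=8
def mask(p,pts,roi):
    a,b,c,d=roi
    q=np.array([proj(p,X) for X in pts],np.float64)
    q=(q+0.5-[a,b])*S
    h=cv2.convexHull(q.astype(np.float32))
    m=np.zeros(((d-b)*S,(c-a)*S),np.uint8)
    cv2.fillConvexPoly(m,np.round((h-0.5)*16).astype(np.int32),255,shift=4)
    return cv2.resize(m,(c-a,d-b),interpolation=cv2.INTER_AREA)/255.
def fit(views,boxes,pose0,chan,ignore=None,mar=12,zoff=0):
    dat=[]
    for p in views:
        q=np.array([proj(p,X) for bx in boxes for X in boxpts(pose0,*bx)])
        a,b=np.floor(q.min(0)).astype(int)-mar;c,d=np.ceil(q.max(0)).astype(int)+mar;roi=(a,b,c,d)
        v=chan(cv2.GaussianBlur(p['pixels'],(0,0),.6).astype(float)[b:d,a:c])
        w=np.ones_like(v)
        if ignore:
            for bx in ignore: w[cv2.dilate(mask(p,boxpts(pose0,*bx),roi),np.ones((7,7)))>0]=0
        dat.append((p,roi,v,w))
    def cost(t):
        e=0
        for p,roi,v,w in dat:
            m=np.max([cv2.GaussianBlur(mask(p,boxpts(t,*bx),roi),(0,0),.8) for bx in boxes],0)
            k=w>0;A=np.stack([m[k],1-m[k]],1)
            r=np.linalg.lstsq(A,v[k],rcond=None);e+=((A@r[0]-v[k])**2).sum()/v[k].var()/k.sum()
        return e
    p0=np.array(pose0)
    s=np.array([p0]+[p0+d for d in([.006,0,0],[0,.006,0],[0,0,.06])])
    r=minimize(cost,p0,method='Nelder-Mead',options=dict(initial_simplex=s,xatol=1e-5,fatol=1e-7))
    return r.x,r.fun
PAD=[(-.06,.06,-.023,.023,0,.006),(-.046,.056,-.0205,.0205,0,.0105)]
PLATE=[(-.155,.085,-.04,.04,0,.014)]
HEAD=[(-.022,.085,-.022,.022,.014,.088),(-.021,.021,-.021,.021,.087,.142)]
bright=lambda v:v.sum(2)
ratio=lambda v:v[...,2]/(v[...,0]+5)
def show(n,r): print(n,np.round(r[0][:2],4),round(np.degrees(r[0][2]),2),'res',round(r[1],3))
E
python3 - <<'E'
from fit import *
V=[eyes.camera('top'),eyes.camera('scene')]
for n,vs in (('top',V[:1]),('scene',V[1:]),('both',V)):
    show(n+' pad',fit(vs,PAD,(.483,.32,.07),bright))
    show(n+' gauge',fit(vs,PLATE,(.625,-.112,-.11),ratio,HEAD))
p=V[0]
print('knob px',proj(p,(.625,-.112,.142)))
E
```

```text
top pad [0.4826 0.3239] 5.12 res 0.045
top gauge [ 0.6273 -0.1121] -6.28 res 0.026
scene pad [0.4861 0.3241] 4.85 res 0.022
scene gauge [ 0.6287 -0.1112] -5.89 res 0.097
both pad [0.4836 0.3241] 4.36 res 0.078
both gauge [ 0.6278 -0.1114] -5.94 res 0.127
knob px [369.46431536 135.13387196]
```

{"name": "arm_command", "arguments": {"steps": [{"slide":[0.032,-0.0415,0],"rot":[0,0,4.8],"grip":1},{"slide":[0.032,-0.0415,0],"rot":[0,0,4.8],"grip":1},{"slide":[0.032,-0.0415,0],"rot":[0,0,4.8],"grip":1},{"slide":[0.032,-0.0415,0],"rot":[0,0,4.8],"grip":1},{"slide":[0.032,-0.0415,0],"rot":[0,0,4.8],"grip":1},{"slide":[0.033,-0.0415,0],"rot":[0,0,4.9],"grip":1},{"slide":[0,0,-0.05],"rot":[0,0,0],"grip":1},{"slide":[0,0,-0.05],"rot":[0,0,0],"grip":1}], "newtons": 40}}

```text
time: 2.15
ee_pos: [0.4497, 0.3208, 0.122]
eef_rot: [-0.041, 0.999, 0.001, 0.001]
ft_force: [0.4, 0.8, -0.3]
width: 0.0871
grip_force: 0.0
```

{"name": "arm_command", "arguments": {"steps": [{"slide":[0,0,-0.05],"grip":1},{"slide":[0,0,-0.04],"grip":1},{"slide":[0,0,-0.018],"grip":1},{"slide":[0,0,-0.007],"grip":1},{"slide":[0,0,-0.004],"grip":1},{"grip":1},{"grip":1},{"grip":1}]}}

```text
schema error: expected keys rot, slide, grip
```

```bash
python3 - <<'E'
from h import *
p=eyes.camera('scene');q=eyes.camera('top')
A=cv2.resize(p['pixels'][155:235,350:450,::-1],(400,320),interpolation=cv2.INTER_CUBIC)
B=cv2.resize(q['pixels'][180:260,160:260,::-1],(400,320),interpolation=cv2.INTER_CUBIC)
cv2.imwrite('pics/c2.png',np.hstack([A,B]))
E
```

```text
(no output)
```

View pics/c2.png

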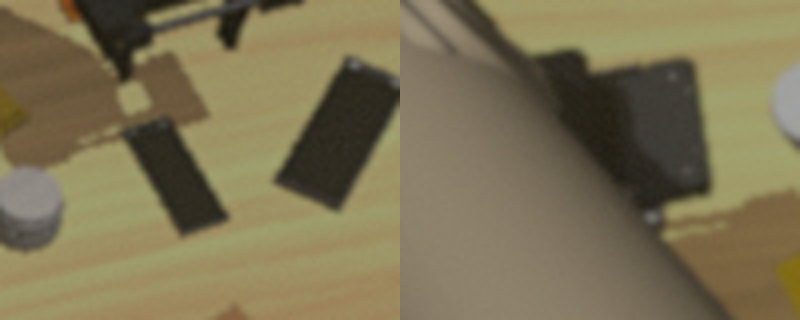

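The descent was refused because every row needs all three keys. The picture shows the gripper still above the pad (scene pad at crop 175,175) with nothing disturbed. I'll resend it with full rows.

{"name": "arm_command", "arguments": {"steps": [{"slide":[0,0,-0.05],"rot":[0,0,0],"grip":1},{"slide":[0,0,-0.04],"rot":[0,0,0],"grip":1},{"slide":[0,0,-0.018],"rot":[0,0,0],"grip":1},{"slide":[0,0,-0.007],"rot":[0,0,0],"grip":1},{"slide":[0,0,-0.003],"rot":[0,0,0],"grip":1},{"slide":[0,0,0],"rot":[0,0,0],"grip":1},{"slide":[0,0,0],"rot":[0,0,0],"grip":0.4},{"slide":[0,0,0],"rot":[0,0,0],"grip":0.4}], "newtons": 20}}

```text
time: 3.25
ee_pos: [0.4491, 0.3214, 0.0051]
eef_rot: [-0.041, 0.999, 0.0, 0.0]
ft_force: [0.0, 0.4, 0.2]
width: 0.0743
grip_force: 0.0
```

{"name": "arm_command", "arguments": {"steps": [{"slide":[0,0,0],"rot":[0,0,0],"grip":0.4},{"slide":[0,0,0],"rot":[0,0,0],"grip":0.4},{"slide":[0,0,0],"rot":[0,0,0],"grip":0.4},{"slide":[0,0,0],"rot":[0,0,0],"grip":0.4},{"slide":[0,0,0],"rot":[0,0,0],"grip":0.4},{"slide":[0,0,0],"rot":[0,0,0],"grip":0.4},{"slide":[0,0,0],"rot":[0,0,0],"grip":0.4},{"slide":[0,0,0],"rot":[0,0,0],"grip":0.4}], "newtons": 50}}

```text
time: 4.25
ee_pos: [0.4489, 0.3213, 0.0046]
eef_rot: [-0.041, 0.999, 0.0, -0.0]
ft_force: [0.4, 1.2, -1.3]
width: 0.0432
grip_force: 50.0
```

{"name": "arm_command", "arguments": {"steps": [{"slide":[0,0,0],"rot":[0,0,0],"grip":0.65},{"slide":[0,0,0],"rot":[0,0,0],"grip":0.65},{"slide":[0,0,-0.0015],"rot":[0,0,0],"grip":0.65},{"slide":[0,0,-0.001],"rot":[0,0,0],"grip":0.65},{"slide":[0,0,0],"rot":[0,0,0],"grip":0.45},{"slide":[0,0,0],"rot":[0,0,0],"grip":0.45},{"slide":[0,0,0],"rot":[0,0,0],"grip":0.45},{"slide":[0,0,0],"rot":[0,0,0],"grip":0.45}], "newtons": 40}}

```text
time: 5.25
ee_pos: [0.4488, 0.3213, 0.002]
eef_rot: [-0.041, 0.999, 0.0, -0.0]
ft_force: [0.5, -0.1, -1.9]
width: 0.0448
grip_force: 40.0
```

{"name": "arm_command", "arguments": {"steps": [{"slide":[0,0,0.01],"rot":[0,0,0],"grip":0.45},{"slide":[0,0,0.025],"rot":[0,0,0],"grip":0.45},{"slide":[0,0,0.035],"rot":[0,0,0],"grip":0.45},{"slide":[0,0,0.03],"rot":[0,0,0],"grip":0.45},{"slide":[0,0,0],"rot":[0,0,0],"grip":0.45},{"slide":[0,0,0],"rot":[0,0,0],"grip":0.45},{"slide":[0,0,0],"rot":[0,0,0],"grip":0.45},{"slide":[0,0,0],"rot":[0,0,0],"grip":0.45}], "newtons": 45}}

```text
time: 6.25
ee_pos: [0.4484, 0.3209, 0.1011]
eef_rot: [-0.041, 0.999, -0.0, -0.001]
ft_force: [0.3, -0.2, -2.0]
width: 0.0448
grip_force: 45.0
```

{"name": "arm_command", "arguments": {"steps": [{"slide":[0.005,-0.03,0],"rot":[0,0,0],"grip":0.45},{"slide":[0.008,-0.055,0],"rot":[0,0,-1.7],"grip":0.45},{"slide":[0.009,-0.06,0],"rot":[0,0,-1.8],"grip":0.45},{"slide":[0.009,-0.06,0],"rot":[0,0,-1.8],"grip":0.45},{"slide":[0.009,-0.06,0],"rot":[0,0,-1.8],"grip":0.45},{"slide":[0.009,-0.06,0],"rot":[0,0,-1.8],"grip":0.45},{"slide":[0.008,-0.055,0],"rot":[0,0,-1.8],"grip":0.45},{"slide":[0.003,-0.04,0],"rot":[0,0,0],"grip":0.45}]}}

```text
time: 7.25
ee_pos: [0.5087, -0.1015, 0.1019]
eef_rot: [0.053, 0.999, -0.0, -0.0]
ft_force: [0.1, 1.6, -2.9]
width: 0.0448
grip_force: 45.0
```

```bash
python3 - <<'E'
from fit import *
p=eyes.camera('scene');q=eyes.camera('top')
A=cv2.resize(p['pixels'][160:300,215:335,::-1],(400,467),interpolation=cv2.INTER_CUBIC)
B=cv2.resize(q['pixels'][110:250,320:420,::-1],(334,467),interpolation=cv2.INTER_CUBIC)
cv2.imwrite('pics/c3.png',np.hstack([A,B]))
s=sensors.read_state();print(s['ee_pos'],s['eef_rot'],s['width'],s['ft_force'],s['torque'])
E
```

```text
[ 0.50831399 -0.10421359  0.10189135] [ 5.55070941e-02  9.98457673e-01 -1.10827518e-03 -1.00988101e-04] 0.04461745404397027 [ 0.23334932  0.89857595 -3.14157211] [ 0.05835841  0.09439967 -0.0160261 ]
```

View pics/c3.png

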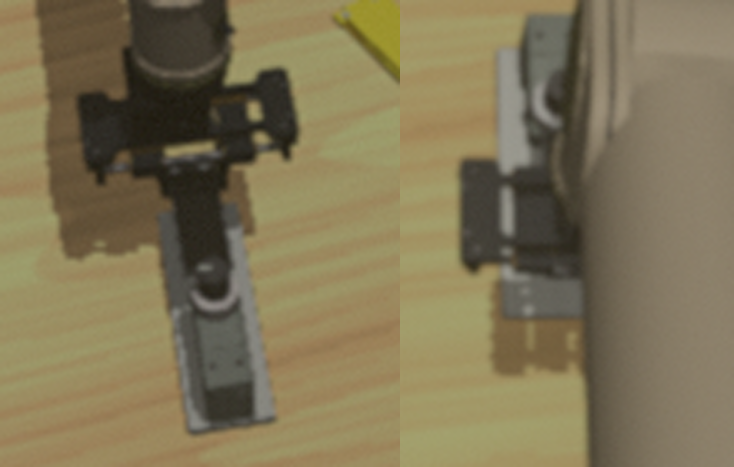

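The pad is held level above the plate, with the gripper at scene crop (190,130). I over-turned by 1.6°, so I'll correct that while lowering.

{"name": "arm_command", "arguments": {"steps": [{"slide":[0,0,0],"rot":[0,0,1.7],"grip":0.45},{"slide":[0,0,-0.02],"rot":[0,0,0],"grip":0.45},{"slide":[0,0,-0.03],"rot":[0,0,0],"grip":0.45},{"slide":[0,0,-0.02],"rot":[0,0,0],"grip":0.45},{"slide":[0,0,-0.008],"rot":[0,0,0],"grip":0.45},{"slide":[0,0,0],"rot":[0,0,0],"grip":0.45},{"slide":[0,0,0],"rot":[0,0,0],"grip":0.45},{"slide":[0,0,0],"rot":[0,0,0],"grip":0.45}]}}

```text
time: 8.35
ee_pos: [0.5094, -0.0987, 0.0248]
eef_rot: [0.037, 0.999, 0.0, 0.001]
ft_force: [-0.3, 0.8, -1.8]
width: 0.0448
grip_force: 45.0
```

```bash
python3 - <<'E'
from fit import *
q=eyes.camera('top')
p=eyes.camera('scene')
s=sensors.read_state();r=s['eef_rot'];print(s['ee_pos'],'yaw',-2*np.degrees(np.arctan2(r[0],r[1])),r,s['ft_force'])
B=cv2.resize(q['pixels'][110:220,330:410,::-1],(436,600),interpolation=cv2.INTER_CUBIC)
A=cv2.resize(p['pixels'][195:295,240:310,::-1],(364,520),interpolation=cv2.INTER_CUBIC)
A=cv2.copyMakeBorder(A,0,80,0,0,cv2.BORDER_CONSTANT)
cv2.imwrite('pics/c4.png',np.hstack([B,A]))
E
```

```text
[ 0.50918463 -0.0987394   0.02456347] yaw -4.265276903393358 [3.72129651e-02 9.99307264e-01 1.11313483e-04 4.17612459e-04] [-0.16684853  0.02056745 -1.03208694]
```

View pics/c4.png

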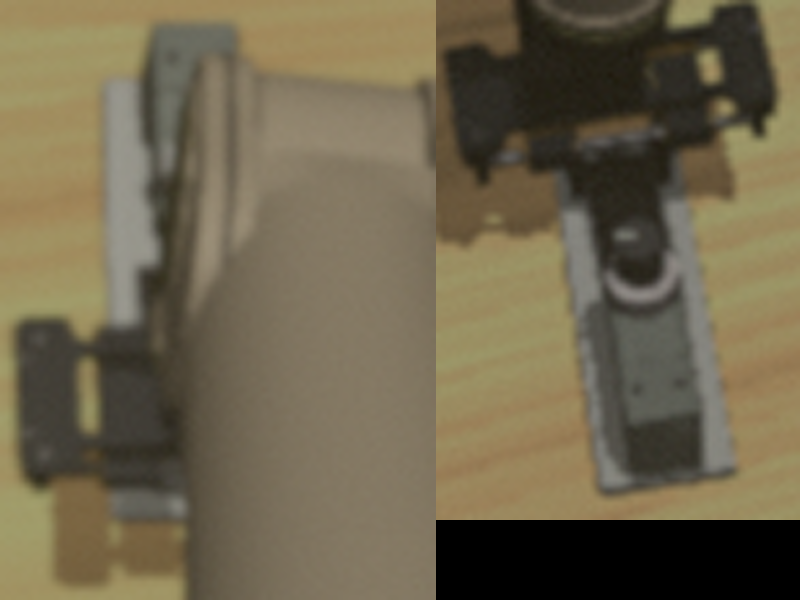

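{"name": "arm_command", "arguments": {"steps": [{"slide":[0,0,0],"rot":[0,0,-1.8],"grip":0.45},{"slide":[0,0,-0.003],"rot":[0,0,0],"grip":0.45},{"slide":[0,0,-0.003],"rot":[0,0,0],"grip":0.45},{"slide":[0,0,-0.0015],"rot":[0,0,0],"grip":0.45},{"slide":[0,0,-0.001],"rot":[0,0,0],"grip":0.45},{"slide":[0,0,0],"rot":[0,0,0],"grip":0.45},{"slide":[0,0,0],"rot":[0,0,0],"grip":0.45},{"slide":[0,0,0],"rot":[0,0,0],"grip":0.45}]}}

```text
time: 9.45
ee_pos: [0.5087, -0.0987, 0.016]
eef_rot: [0.053, 0.999, 0.0, -0.0]
ft_force: [-4.3, 1.8, 5.7]
width: 0.0447
grip_force: 45.0
```

{"name": "arm_command", "arguments": {"steps": [{"slide":[0,0,0],"rot":[0,0,0],"grip":0.8},{"slide":[0,0,0],"rot":[0,0,0],"grip":0.8},{"slide":[0,0,0],"rot":[0,0,0],"grip":0.8},{"slide":[0,0,0.02],"rot":[0,0,0],"grip":0.8},{"slide":[0,0,0.06],"rot":[0,0,0],"grip":0.8},{"slide":[-0.01,0.03,0.05],"rot":[0,0,0],"grip":0.8},{"slide":[-0.01,0.06,0],"rot":[0,0,0],"grip":0.8},{"slide":[-0.01,0.06,0],"rot":[0,0,0],"grip":0.8}]}}

```text
time: 10.45
ee_pos: [0.4789, 0.0528, 0.1465]
eef_rot: [0.053, 0.999, 0.0, 0.001]
ft_force: [1.1, 0.6, 0.8]
width: 0.0696
grip_force: 0.0
```

{"name": "arm_command", "arguments": {"steps": [{"slide":[0,0.06,0],"rot":[0,0,0],"grip":0.8},{"slide":[0,0.06,0],"rot":[0,0,0],"grip":0.8},{"slide":[0,0.06,0],"rot":[0,0,0],"grip":0.8},{"slide":[0,0.03,0],"rot":[0,0,0],"grip":0.8},{"slide":[0,0,0],"rot":[0,0,0],"grip":0.8},{"slide":[0,0,0],"rot":[0,0,0],"grip":0.8},{"slide":[0,0,0],"rot":[0,0,0],"grip":0.8},{"slide":[0,0,0],"rot":[0,0,0],"grip":0.8}]}}

```text
time: 11.45
ee_pos: [0.4792, 0.2603, 0.1457]
eef_rot: [0.054, 0.999, 0.0, 0.0]
ft_force: [0.1, -0.5, 0.2]
width: 0.0692
grip_force: 0.0
```

```bash
cat > pg.py <<'E'
from fit import *
V=[eyes.camera('top'),eyes.camera('scene')]
PP=[tuple(b[:4])+(b[4]+.014,b[5]+.014) for b in PAD]
dark=lambda v:v.sum(2)
def rel(g,q):
    d=q[:2]-g[:2];c,s=np.cos(g[2]),np.sin(g[2]);return np.round([c*d[0]+s*d[1],-s*d[0]+c*d[1]],4),round(np.degrees(q[2]-g[2]),2)
def run(q0,names=('top','scene')):
    for i,n in enumerate(('top','scene')):
        if n not in names: continue
        vs=V[i:i+1]
        r=fit(vs,PP,q0,dark,HEAD,mar=6);g=fit(vs,PLATE,(.628,-.1115,-.106),ratio,HEAD+[(-.15,-.02,-.023,.023,.014,.025)])
        show(n+' pad',r);show(n+' gauge',g);print('pad in gauge',rel(g[0],r[0]))
E
python3 - <<'E'
from pg import *
run((.543,-.1025,-.106))
print(sensors.read_state()['ee_pos'])
B=cv2.resize(V[0]['pixels'][110:220,330:410,::-1],(436,600),interpolation=cv2.INTER_CUBIC)
A=cv2.resize(V[1]['pixels'][195:295,240:310,::-1],(364,520),interpolation=cv2.INTER_CUBIC)
A=cv2.copyMakeBorder(A,0,80,0,0,cv2.BORDER_CONSTANT)
cv2.imwrite('pics/c5.png',np.hstack([B,A]))
E
```

```text
top pad [ 0.5441 -0.1026] -5.55 res 0.211
top gauge [ 0.6276 -0.1119] -6.16 res 0.096
pad in gauge (array([-0.084 ,  0.0003]), np.float64(0.61))
scene pad [ 0.5311 -0.0953] 3.55 res 0.998
scene gauge [ 0.626 -0.111] -5.93 res 0.223
pad in gauge (array([-0.096 ,  0.0058]), np.float64(9.49))
[0.47902106 0.26072822 0.14570214]
```

View pics/c5.png

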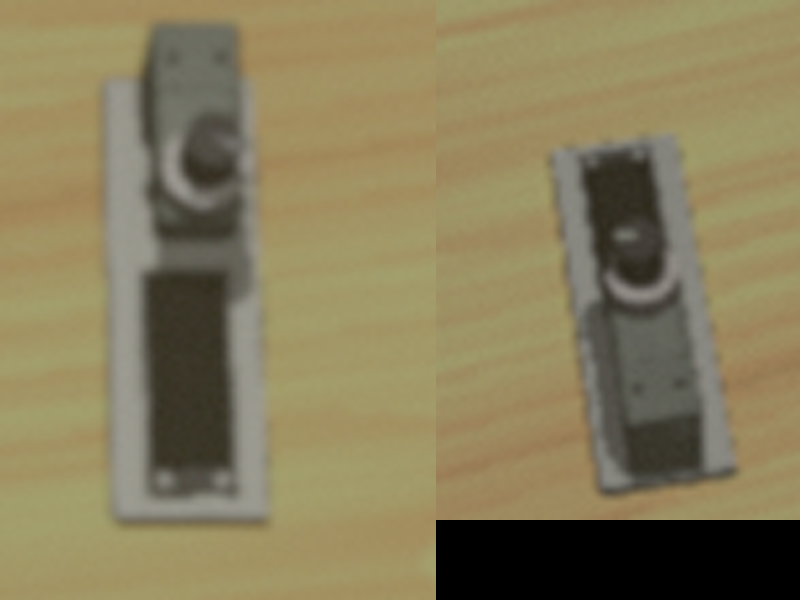

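Top view: the pad lies flat and centred on the plate (crop 190,380), 38 mm short of its seat and square within error. I'll regrip near the −x end with a light grip and slide it in.

{"name": "arm_command", "arguments": {"steps": [{"slide":[0.003,-0.05,0],"rot":[0,0,0],"grip":0.8},{"slide":[0.003,-0.052,0],"rot":[0,0,0],"grip":0.8},{"slide":[0.003,-0.052,0],"rot":[0,0,0],"grip":0.8},{"slide":[0.003,-0.052,0],"rot":[0,0,0],"grip":0.8},{"slide":[0.003,-0.052,0],"rot":[0,0,0],"grip":0.8},{"slide":[0.003,-0.052,0],"rot":[0,0,0],"grip":0.8},{"slide":[0.0037,-0.0485,-0.03],"rot":[0,0,0],"grip":0.8},{"slide":[0,0,-0.04],"rot":[0,0,0],"grip":0.8}], "newtons": 10}}

```text
time: 12.55
ee_pos: [0.5011, -0.1019, 0.0759]
eef_rot: [0.056, 0.998, -0.001, 0.002]
ft_force: [0.4, 1.2, -0.9]
width: 0.0697
grip_force: 0.0
```

{"name": "arm_command", "arguments": {"steps": [{"slide":[0,0,-0.03],"rot":[0,0,0],"grip":0.8},{"slide":[0,0,-0.02],"rot":[0,0,0],"grip":0.8},{"slide":[0,0,-0.006],"rot":[0,0,0],"grip":0.8},{"slide":[0,0,-0.003],"rot":[0,0,0],"grip":0.8},{"slide":[0,0,0],"rot":[0,0,0],"grip":0.8},{"slide":[0,0,0],"rot":[0,0,0],"grip":0.45},{"slide":[0,0,0],"rot":[0,0,0],"grip":0.45},{"slide":[0,0,0],"rot":[0,0,0],"grip":0.45}]}}

```text
time: 13.55
ee_pos: [0.5007, -0.0972, 0.0168]
eef_rot: [0.053, 0.999, 0.0, 0.0]
ft_force: [0.0, -0.5, -0.1]
width: 0.047
grip_force: 0.9
```

{"name": "arm_command", "arguments": {"steps": [{"slide":[0,0,0],"rot":[0,0,0],"grip":0.45},{"slide":[0.004,-0.0006,0],"rot":[0,0,0],"grip":0.45},{"slide":[0.006,-0.0008,0],"rot":[0,0,0],"grip":0.45},{"slide":[0.006,-0.0007,0],"rot":[0,0,0],"grip":0.45},{"slide":[0.006,-0.0007,0],"rot":[0,0,0],"grip":0.45},{"slide":[0.005,-0.0006,0],"rot":[0,0,0],"grip":0.45},{"slide":[0.003,-0.0003,0],"rot":[0,0,0],"grip":0.45},{"slide":[0,0,0],"rot":[0,0,0],"grip":0.45}], "newtons": 10}}

```text
time: 14.55
ee_pos: [0.5296, -0.1009, 0.0165]
eef_rot: [0.053, 0.999, 0.0, -0.001]
ft_force: [-5.4, 0.8, 8.6]
width: 0.0458
grip_force: 10.0
```

{"name": "arm_command", "arguments": {"steps": [{"slide":[0.001,-0.0001,0],"rot":[0,0,0],"grip":0.45},{"slide":[0.001,-0.0001,0],"rot":[0,0,0],"grip":0.45},{"slide":[0.001,-0.0001,0],"rot":[0,0,0],"grip":0.45},{"slide":[0.001,-0.0001,0],"rot":[0,0,0],"grip":0.45},{"slide":[0.0005,-0.0001,0],"rot":[0,0,0],"grip":0.45},{"slide":[0,0,0],"rot":[0,0,0],"grip":0.45},{"slide":[0,0,0],"rot":[0,0,0],"grip":0.45},{"slide":[0,0,0],"rot":[0,0,0],"grip":0.45}]}}

```text
time: 15.55
ee_pos: [0.5336, -0.1014, 0.0165]
eef_rot: [0.053, 0.999, 0.0, -0.002]
ft_force: [-8.2, 1.8, 9.1]
width: 0.0458
grip_force: 10.0
```

{"name": "arm_command", "arguments": {"steps": [{"slide":[0.001,-0.0001,0.0005],"rot":[0,0,0],"grip":0.45},{"slide":[0.001,-0.0001,0],"rot":[0,0,0],"grip":0.45},{"slide":[0.001,-0.0001,0],"rot":[0,0,0],"grip":0.45},{"slide":[0,0,0],"rot":[0,0,0],"grip":0.45},{"slide":[0,0,0],"rot":[0,0,0],"grip":0.45},{"slide":[0,0,0],"rot":[0,0,0],"grip":0.45},{"slide":[0,0,0],"rot":[0,0,0],"grip":0.45},{"slide":[0,0,0],"rot":[0,0,0],"grip":0.45}]}}

```text
time: 16.55
ee_pos: [0.5382, -0.1017, 0.0171]
eef_rot: [0.053, 0.999, 0.0, 0.0]
ft_force: [1.0, -0.2, -1.4]
width: 0.0457
grip_force: 10.0
```

{"name": "arm_command", "arguments": {"steps": [{"slide":[0.001,-0.0001,0],"rot":[0,0,0],"grip":0.45},{"slide":[0.0005,0,0],"rot":[0,0,0],"grip":0.45},{"slide":[0,0,0],"rot":[0,0,0],"grip":0.45},{"slide":[0,0,0],"rot":[0,0,0],"grip":0.45},{"slide":[0,0,0],"rot":[0,0,0],"grip":0.45},{"slide":[0,0,0],"rot":[0,0,0],"grip":0.45},{"slide":[0,0,0],"rot":[0,0,0],"grip":0.45},{"slide":[0,0,0],"rot":[0,0,0],"grip":0.45}]}}

```text
time: 17.55
ee_pos: [0.5385, -0.1018, 0.0166]
eef_rot: [0.053, 0.999, 0.0, -0.001]
ft_force: [-5.2, 0.6, -1.6]
width: 0.0456
grip_force: 10.0
```

{"name": "arm_command", "arguments": {"steps": [{"slide":[0.0005,0,0],"rot":[0,0,0],"grip":0.45},{"slide":[0.0005,-0.0001,0],"rot":[0,0,0],"grip":0.45},{"slide":[0,0,0],"rot":[0,0,0],"grip":0.45},{"slide":[0,0,0],"rot":[0,0,0],"grip":0.45},{"slide":[0,0,0],"rot":[0,0,0],"grip":0.45},{"slide":[0,0,0],"rot":[0,0,0],"grip":0.45},{"slide":[0,0,0],"rot":[0,0,0],"grip":0.45},{"slide":[0,0,0],"rot":[0,0,0],"grip":0.45}]}}

```text
time: 18.55
ee_pos: [0.5386, -0.1019, 0.0166]
eef_rot: [0.053, 0.999, 0.0, -0.002]
ft_force: [-9.9, 2.0, 3.0]
width: 0.0457
grip_force: 10.0
```

```bash
python3 - <<'E'
from pg import *
print(V[1]['pose'][:3,3])
s=sensors.read_state();print(s['ee_pos'],s['ft_force'],s['torque'],s['width'])
E
```

```text
[ 1.42320675 -0.25155531  1.42751041]
[ 0.53861894 -0.10185076  0.01657392] [-9.8034995   0.84055459  3.21557462] [0.28820265 2.2860648  0.05658972] 0.04589246887223459
```

{"name": "arm_command", "arguments": {"steps": [{"slide":[-0.001,0.0001,0],"rot":[0,0,0],"grip":0.45},{"slide":[0,0,0],"rot":[0,0,0],"grip":0.8},{"slide":[0,0,0],"rot":[0,0,0],"grip":0.8},{"slide":[0,0,0],"rot":[0,0,0],"grip":0.8},{"slide":[0,0,0],"rot":[0,0,0],"grip":0.8},{"slide":[0,0,0.03],"rot":[0,0,0],"grip":0.8},{"slide":[0,0,0.06],"rot":[0,0,0],"grip":0.8},{"slide":[0,0,0.06],"rot":[0,0,0],"grip":0.8}]}}

```text
time: 19.65
ee_pos: [0.5392, -0.1019, 0.1687]
eef_rot: [0.053, 0.999, -0.0, -0.0]
ft_force: [1.9, -0.1, 1.1]
width: 0.0697
grip_force: 0.0
```

{"name": "arm_command", "arguments": {"steps": [{"slide":[0,0.04,0],"rot":[0,0,0],"grip":0.8},{"slide":[0,0.06,0],"rot":[0,0,0],"grip":0.8},{"slide":[0,0.06,0],"rot":[0,0,0],"grip":0.8},{"slide":[0,0.06,0],"rot":[0,0,0],"grip":0.8},{"slide":[0,0.06,0],"rot":[0,0,0],"grip":0.8},{"slide":[0,0.02,0],"rot":[0,0,0],"grip":0.8},{"slide":[0,0,0],"rot":[0,0,0],"grip":0.8},{"slide":[0,0,0],"rot":[0,0,0],"grip":0.8}]}}

```text
time: 20.65
ee_pos: [0.54, 0.1959, 0.1671]
eef_rot: [0.054, 0.999, -0.0, 0.0]
ft_force: [-1.6, -0.9, 0.3]
width: 0.0696
grip_force: 0.0
```

```bash
python3 - <<'E'
from pg import *
run((.582,-.1065,-.106),('top',))
p=V[0]
for n in('knob_grip','drum_top'):print(n,[(b['bbox'],b['conf']) for b in eyes.look_for(n,p)[:2]])
for c in((.6276,-.1119),(.625,-.111)):print(proj(p,(*c,.142)),proj(p,(*c,.107)))
B=cv2.resize(V[0]['pixels'][110:220,330:410,::-1],(436,600),interpolation=cv2.INTER_CUBIC)
A=cv2.resize(V[1]['pixels'][232:262,262:298,::-1],(364,303),interpolation=cv2.INTER_CUBIC)
C=cv2.resize(V[0]['pixels'][126:150,354:383,::-1],(364,297),interpolation=cv2.INTER_CUBIC)
cv2.imwrite('pics/c6.png',np.hstack([B,np.vstack([A,C])[:600]]))
E
```

```text
top pad [ 0.5814 -0.1075] -5.87 res 0.142
top gauge [ 0.6272 -0.1118] -6.15 res 0.096
pad in gauge (array([-0.0459, -0.0006]), np.float64(0.28))
knob_grip [([362.3, 131.1, 377.5, 147.2], 0.65)]
drum_top [([362.6, 131.4, 375.0, 148.5], 0.7)]
[369.28810429 134.1772968 ] [367.49554021 139.10381979]
[369.07463893 135.17306103] [367.28828316 140.06877448]
```

View pics/c6.png

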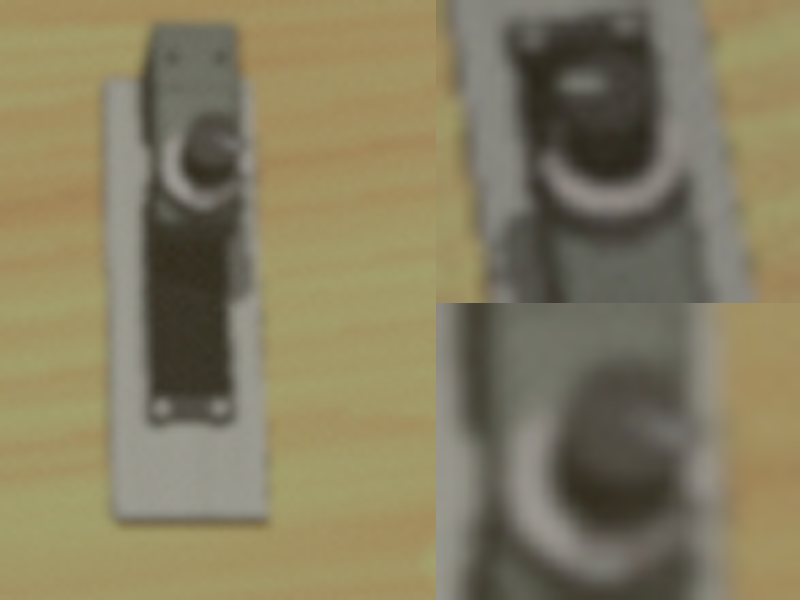

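The pad is seated, at gauge (−45.9, −0.6) mm with 0.3° of yaw. The knob is at about (369,135), matching the gauge axis. Next I'll move over the knob, checking joint 7's range first.

{"name": "arm_command", "arguments": {"steps": [{"slide":[0.011,-0.03,0.003],"rot":[0,0,10],"grip":0.6},{"slide":[0.0125,-0.045,0],"rot":[0,0,10],"grip":0.6},{"slide":[0.0125,-0.045,0],"rot":[0,0,10],"grip":0.6},{"slide":[0.0125,-0.045,0],"rot":[0,0,10],"grip":0.6},{"slide":[0.0125,-0.045,0],"rot":[0,0,10],"grip":0.6},{"slide":[0.0125,-0.045,0],"rot":[0,0,10],"grip":0.6},{"slide":[0.0125,-0.045,0],"rot":[0,0,10],"grip":0.6},{"slide":[0.0015,-0.0075,0],"rot":[0,0,10],"grip":0.6}]}}

```text
time: 21.85
ee_pos: [0.609, -0.0729, 0.1482]
eef_rot: [-0.51, 0.86, 0.005, -0.026]
ft_force: [-0.4, 0.8, -1.9]
width: 0.0521
grip_force: 0.0
```

```bash
cat > st.py <<'E'
from h import *
s=sensors.read_state();r=s['eef_rot']
print(np.round(s['time'],2),np.round(s['ee_pos'],4),'yaw',round(-2*np.degrees(np.arctan2(r[0],r[1])),2),'f',np.round(s['ft_force'],2),'t',np.round(s['torque'],3),'q',np.round(s['joint_positions'],2))
E
python3 st.py
```

```text
21.85 [ 0.609  -0.0729  0.1482] yaw 61.36 f [-0.42  0.82 -1.91] t [0.091 0.017 0.02 ] q [ 0.22  0.4  -0.25  1.53  0.12  1.27  2.6 ]
```

Joint 7 hit its upper range, so I'll back the yaw off and rise.

{"name": "arm_command", "arguments": {"steps": [{"slide":[0,0,0.01],"rot":[0,0,-5],"grip":0.6},{"slide":[0,0,0.01],"rot":[0,0,-5],"grip":0.6},{"slide":[0,0,0],"rot":[0,0,-5],"grip":0.6},{"slide":[0,0,0],"rot":[0,0,-5],"grip":0.6},{"slide":[0,0,0],"rot":[0,0,0],"grip":0.6},{"slide":[0,0,0],"rot":[0,0,0],"grip":0.6},{"slide":[0,0,0],"rot":[0,0,0],"grip":0.6},{"slide":[0,0,0],"rot":[0,0,0],"grip":0.6}]}}

```text
time: 22.85
ee_pos: [0.6094, -0.0708, 0.1689]
eef_rot: [-0.354, 0.935, 0.009, -0.024]
ft_force: [0.0, -0.3, 0.9]
width: 0.0522
grip_force: 0.0
```

```bash
python3 st.py; python3 -c "
from h import *;print(sensors.read_state()['eef_rot'])"
```

```text
22.85 [ 0.6094 -0.0708  0.1689] yaw 41.44 f [ 0.01 -0.33  0.91] t [ 0.044  0.021 -0.024] q [ 0.19  0.39 -0.19  1.51  0.08  1.31  2.28]
[-0.35366005  0.93502083  0.0090279  -0.02406465]
```

```bash
python3 - <<'E'
from h import *
from scipy.spatial.transform import Rotation as R
q=sensors.read_state()['eef_rot'];a=R.from_quat(q);z=a.apply([0,0,1]);print(z)
v=np.cross(z,[0,0,-1]);v=v/np.linalg.norm(v)*np.arcsin(np.linalg.norm(v));print('rot deg',np.degrees(v))
E
```

```text
[-5.13875091e-02 -1.38855715e-04 -9.98678780e-01]
rot deg [ 0.00795935 -2.94558476  0.        ]
```

{"name": "arm_command", "arguments": {"steps": [{"slide":[0.006,-0.013,0.001],"rot":[0,-1.5,0],"grip":0.6},{"slide":[0.006,-0.014,0],"rot":[0,-1.4,0],"grip":0.6},{"slide":[0.006,-0.0137,0],"rot":[0,0,0],"grip":0.6},{"slide":[0,0,0],"rot":[0,0,0],"grip":0.6},{"slide":[0,0,0],"rot":[0,0,0],"grip":0.6},{"slide":[0,0,0],"rot":[0,0,0],"grip":0.6},{"slide":[0,0,0],"rot":[0,0,0],"grip":0.6},{"slide":[0,0,0],"rot":[0,0,0],"grip":0.6}]}}

```text
time: 23.85
ee_pos: [0.6275, -0.1112, 0.17]
eef_rot: [-0.354, 0.935, 0.0, -0.0]
ft_force: [0.2, 0.6, -0.0]
width: 0.0523
grip_force: 0.0
```

```bash
python3 st.py; python3 -c "
from h import *;print(sensors.read_state()['eef_rot'])"
```

```text
23.85 [ 0.6275 -0.1112  0.17  ] yaw 41.43 f [ 0.24  0.6  -0.02] t [0.046 0.049 0.005] q [ 0.24  0.4  -0.17  1.49  0.07  1.26  2.35]
[-3.53724927e-01  9.35349422e-01  7.61867751e-05 -3.60414733e-04]
```

{"name": "arm_command", "arguments": {"steps": [{"slide":[0,0,-0.018],"rot":[0,0,0],"grip":0.6},{"slide":[0,-0.0003,-0.018],"rot":[0,0,0],"grip":0.6},{"slide":[0,0,-0.014],"rot":[0,0,0],"grip":0.6},{"slide":[0,0,-0.008],"rot":[0,0,0],"grip":0.6},{"slide":[0,0,0],"rot":[0,0,0],"grip":0.6},{"slide":[0,0,0],"rot":[0,0,0],"grip":0.25},{"slide":[0,0,0],"rot":[0,0,0],"grip":0.25},{"slide":[0,0,0],"rot":[0,0,0],"grip":0.25}], "newtons": 25}}

```text
time: 24.85
ee_pos: [0.6277, -0.1119, 0.1124]
eef_rot: [-0.353, 0.935, -0.0, -0.0]
ft_force: [0.4, 0.2, 0.5]
width: 0.03
grip_force: 0.0
```

{"name": "arm_command", "arguments": {"steps": [{"slide":[0,0,0],"rot":[0,0,0],"grip":0.25},{"slide":[0,0,0],"rot":[0,0,0],"grip":0.25},{"slide":[0,0,0],"rot":[0,0,0],"grip":0.25},{"slide":[0,0,0],"rot":[0,0,0],"grip":0.25},{"slide":[0,0,0],"rot":[0,0,0],"grip":0.25},{"slide":[0,0,0],"rot":[0,0,0],"grip":0.25},{"slide":[0,0,0],"rot":[0,0,0],"grip":0.25},{"slide":[0,0,0],"rot":[0,0,0],"grip":0.25}]}}

```text
time: 25.85
ee_pos: [0.6274, -0.1115, 0.1123]
eef_rot: [-0.354, 0.935, 0.0, -0.0]
ft_force: [-2.5, 2.0, 5.1]
width: 0.027
grip_force: 25.0
```

```bash
python3 st.py
```

```text
25.85 [ 0.6274 -0.1115  0.1123] yaw 41.41 f [-2.55  2.04  5.14] t [0.597 0.871 0.028] q [ 0.24  0.44 -0.17  1.55  0.08  1.16  2.34]
```

{"name": "arm_command", "arguments": {"steps": [{"slide":[0,0,0],"rot":[0,0,-5],"grip":0.25},{"slide":[0,0,0],"rot":[0,0,-5],"grip":0.25},{"slide":[0,0,0],"rot":[0,0,-5],"grip":0.25},{"slide":[0,0,0],"rot":[0,0,-5],"grip":0.25},{"slide":[0,0,0],"rot":[0,0,-5],"grip":0.25},{"slide":[0,0,0],"rot":[0,0,-5],"grip":0.25},{"slide":[0,0,0],"rot":[0,0,-5],"grip":0.25},{"slide":[0,0,0],"rot":[0,0,-5],"grip":0.25}]}}

```text
time: 26.85
ee_pos: [0.6272, -0.1108, 0.1122]
eef_rot: [-0.011, 1.0, 0.001, -0.001]
ft_force: [-5.5, 3.8, 6.3]
width: 0.0273
grip_force: 25.0
```

```bash
python3 st.py
```

```text
26.85 [ 0.6272 -0.1108  0.1122] yaw 1.3 f [-5.5   3.83  6.26] t [0.977 1.233 0.068] q [ 0.15  0.44 -0.06  1.56  0.02  1.15  1.68]
```

{"name": "arm_command", "arguments": {"steps": [{"slide":[0,0,0],"rot":[0,0,0],"grip":0.25},{"slide":[0,0,0],"rot":[0,0,0],"grip":0.25},{"slide":[0,0,0],"rot":[0,0,-2],"grip":0.25},{"slide":[0,0,0],"rot":[0,0,-2],"grip":0.25},{"slide":[0,0,0],"rot":[0,0,-2],"grip":0.25},{"slide":[0,0,0],"rot":[0,0,-2],"grip":0.25},{"slide":[0,0,0],"rot":[0,0,-2],"grip":0.25},{"slide":[0,0,0],"rot":[0,0,-2],"grip":0.25}], "newtons": 45}}

```text
time: 27.85
ee_pos: [0.6272, -0.1105, 0.1123]
eef_rot: [0.092, 0.996, 0.001, -0.001]
ft_force: [-5.7, 4.3, 6.6]
width: 0.0269
grip_force: 45.0
```

```bash
python3 st.py
```

```text
27.85 [ 0.6272 -0.1105  0.1123] yaw -10.59 f [-5.72  4.33  6.63] t [1.041 1.212 0.141] q [ 0.12  0.44 -0.02  1.56  0.01  1.15  1.48]
```

{"name": "arm_command", "arguments": {"steps": [{"slide":[0,0,0],"rot":[0,0,-1.5],"grip":0.25},{"slide":[0,0,0],"rot":[0,0,-1.5],"grip":0.25},{"slide":[0,0,0],"rot":[0,0,-1.5],"grip":0.25},{"slide":[0,0,0],"rot":[0,0,-1.5],"grip":0.25},{"slide":[0,0,0],"rot":[0,0,-1.5],"grip":0.25},{"slide":[0,0,0],"rot":[0,0,-1.5],"grip":0.25},{"slide":[0,0,0],"rot":[0,0,-1.5],"grip":0.25},{"slide":[0,0,0],"rot":[0,0,-1.5],"grip":0.25}]}}

```text
time: 28.85
ee_pos: [0.6273, -0.1103, 0.1123]
eef_rot: [0.196, 0.981, 0.001, -0.001]
ft_force: [-5.6, 5.4, 6.1]
width: 0.0269
grip_force: 45.0
```

```bash
python3 st.py
```

```text
28.85 [ 0.6273 -0.1103  0.1123] yaw -22.57 f [-5.63  5.37  6.07] t [1.138 1.115 0.158] q [ 0.09  0.43  0.01  1.56 -0.01  1.15  1.29]
```

{"name": "arm_command", "arguments": {"steps": [{"slide":[0,0,0],"rot":[0,0,-1],"grip":0.25},{"slide":[0,0,0],"rot":[0,0,-1],"grip":0.25},{"slide":[0,0,0],"rot":[0,0,-1],"grip":0.25},{"slide":[0,0,0],"rot":[0,0,-1],"grip":0.25},{"slide":[0,0,0],"rot":[0,0,-1],"grip":0.25},{"slide":[0,0,0],"rot":[0,0,-1],"grip":0.25},{"slide":[0,0,0],"rot":[0,0,-1],"grip":0.25},{"slide":[0,0,0],"rot":[0,0,-1],"grip":0.25}]}}

```text
time: 29.85
ee_pos: [0.6273, -0.1102, 0.1123]
eef_rot: [0.263, 0.965, 0.001, -0.001]
ft_force: [-5.6, 5.2, 6.2]
width: 0.0272
grip_force: 45.0
```

```bash
python3 st.py
```

```text
29.85 [ 0.6273 -0.1102  0.1123] yaw -30.54 f [-5.6   5.16  6.17] t [1.186 1.161 0.17 ] q [ 0.07  0.43  0.04  1.56 -0.02  1.15  1.15]
```

{"name": "arm_command", "arguments": {"steps": [{"slide":[0,0,0],"rot":[0,0,-1],"grip":0.25},{"slide":[0,0,0],"rot":[0,0,-1],"grip":0.25},{"slide":[0,0,0],"rot":[0,0,-1],"grip":0.25},{"slide":[0,0,0],"rot":[0,0,-1],"grip":0.25},{"slide":[0,0,0],"rot":[0,0,-1],"grip":0.25},{"slide":[0,0,0],"rot":[0,0,-1],"grip":0.25},{"slide":[0,0,0],"rot":[0,0,-1],"grip":0.25},{"slide":[0,0,0],"rot":[0,0,-1],"grip":0.25}]}}

```text
time: 30.85
ee_pos: [0.6274, -0.1101, 0.1123]
eef_rot: [0.33, 0.944, 0.001, -0.001]
ft_force: [-4.6, 5.4, 5.8]
width: 0.0268
grip_force: 45.0
```

```bash
python3 st.py
```

```text
30.85 [ 0.6274 -0.1101  0.1123] yaw -38.53 f [-4.58  5.39  5.82] t [1.274 1.037 0.178] q [ 0.06  0.43  0.06  1.56 -0.03  1.15  1.02]
```

{"name": "arm_command", "arguments": {"steps": [{"slide":[0,0,0],"rot":[0,0,-1],"grip":0.25},{"slide":[0,0,0],"rot":[0,0,-1],"grip":0.25},{"slide":[0,0,0],"rot":[0,0,-1],"grip":0.25},{"slide":[0,0,0],"rot":[0,0,-1],"grip":0.25},{"slide":[0,0,0],"rot":[0,0,-1],"grip":0.25},{"slide":[0,0,0],"rot":[0,0,-1],"grip":0.25},{"slide":[0,0,0],"rot":[0,0,-1],"grip":0.25},{"slide":[0,0,0],"rot":[0,0,-1],"grip":0.25}]}}

```text
time: 31.85
ee_pos: [0.6275, -0.1099, 0.1123]
eef_rot: [0.395, 0.919, 0.001, -0.001]
ft_force: [-4.0, 5.4, 6.8]
width: 0.0268
grip_force: 45.0
```

```bash
python3 st.py
```

```text
31.85 [ 0.6275 -0.1099  0.1123] yaw -46.53 f [-4.04  5.42  6.8 ] t [1.314 0.966 0.212] q [ 0.04  0.43  0.09  1.56 -0.04  1.15  0.89]
```

{"name": "arm_command", "arguments": {"steps": [{"slide":[0,0,0],"rot":[0,0,-0.5],"grip":0.25},{"slide":[0,0,0],"rot":[0,0,-0.5],"grip":0.25},{"slide":[0,0,0],"rot":[0,0,-0.5],"grip":0.25},{"slide":[0,0,0],"rot":[0,0,-0.5],"grip":0.25},{"slide":[0,0,0],"rot":[0,0,-0.5],"grip":0.25},{"slide":[0,0,0],"rot":[0,0,-0.5],"grip":0.25},{"slide":[0,0,0],"rot":[0,0,-0.5],"grip":0.25},{"slide":[0,0,0],"rot":[0,0,-0.5],"grip":0.25}]}}

```text
time: 32.85
ee_pos: [0.6275, -0.1099, 0.1123]
eef_rot: [0.427, 0.904, 0.001, -0.001]
ft_force: [-4.4, 6.1, 5.6]
width: 0.027
grip_force: 45.0
```

```bash
python3 st.py
```

```text
32.85 [ 0.6275 -0.1099  0.1123] yaw -50.5 f [-4.36  6.08  5.57] t [1.288 0.863 0.195] q [ 0.03  0.43  0.1   1.56 -0.05  1.15  0.83]
```

{"name": "arm_command", "arguments": {"steps": [{"slide":[0,0,0],"rot":[0,0,-0.6],"grip":0.25},{"slide":[0,0,0],"rot":[0,0,-0.6],"grip":0.25},{"slide":[0,0,0],"rot":[0,0,-0.6],"grip":0.25},{"slide":[0,0,0],"rot":[0,0,-0.6],"grip":0.25},{"slide":[0,0,0],"rot":[0,0,-0.6],"grip":0.25},{"slide":[0,0,0],"rot":[0,0,-0.6],"grip":0.25},{"slide":[0,0,0],"rot":[0,0,-0.6],"grip":0.25},{"slide":[0,0,0],"rot":[0,0,-0.6],"grip":0.25}]}}

```text
time: 33.85
ee_pos: [0.6276, -0.1098, 0.1123]
eef_rot: [0.464, 0.886, 0.001, -0.001]
ft_force: [-3.0, 6.1, 6.0]
width: 0.0268
grip_force: 45.0
```

```bash
python3 st.py
```

```text
33.85 [ 0.6276 -0.1098  0.1123] yaw -55.3 f [-2.98  6.1   5.95] t [1.322 0.883 0.228] q [ 0.02  0.43  0.11  1.56 -0.05  1.15  0.75]
```

{"name": "arm_command", "arguments": {"steps": [{"slide":[0,0,0],"rot":[0,0,-0.6],"grip":0.25},{"slide":[0,0,0],"rot":[0,0,-0.6],"grip":0.25},{"slide":[0,0,0],"rot":[0,0,-0.6],"grip":0.25},{"slide":[0,0,0],"rot":[0,0,-0.6],"grip":0.25},{"slide":[0,0,0],"rot":[0,0,-0.6],"grip":0.25},{"slide":[0,0,0],"rot":[0,0,-0.6],"grip":0.25},{"slide":[0,0,0],"rot":[0,0,-0.6],"grip":0.25},{"slide":[0,0,0],"rot":[0,0,-0.6],"grip":0.25}]}}

```text
time: 34.85
ee_pos: [0.6277, -0.1098, 0.1123]
eef_rot: [0.501, 0.866, 0.001, -0.001]
ft_force: [-2.5, 6.4, 6.0]
width: 0.027
grip_force: 45.0
```

```bash
python3 st.py
```

```text
34.85 [ 0.6277 -0.1098  0.1123] yaw -60.1 f [-2.49  6.42  6.04] t [1.34  0.806 0.238] q [ 0.01  0.43  0.13  1.57 -0.06  1.15  0.67]
```

{"name": "arm_command", "arguments": {"steps": [{"slide":[0,0,0],"rot":[0,0,-0.6],"grip":0.25},{"slide":[0,0,0],"rot":[0,0,-0.6],"grip":0.25},{"slide":[0,0,0],"rot":[0,0,-0.6],"grip":0.25},{"slide":[0,0,0],"rot":[0,0,-0.6],"grip":0.25},{"slide":[0,0,0],"rot":[0,0,-0.6],"grip":0.25},{"slide":[0,0,0],"rot":[0,0,-0.6],"grip":0.25},{"slide":[0,0,0],"rot":[0,0,-0.6],"grip":0.25},{"slide":[0,0,0],"rot":[0,0,-0.6],"grip":0.25}]}}

```text
time: 35.85
ee_pos: [0.6278, -0.1098, 0.1123]
eef_rot: [0.537, 0.844, 0.001, -0.001]
ft_force: [-3.0, 5.7, 4.4]
width: 0.0272
grip_force: 45.0
```

```bash
python3 st.py
```

```text
35.85 [ 0.6278 -0.1098  0.1123] yaw -64.9 f [-2.97  5.73  4.43] t [1.382 0.781 0.279] q [-0.01  0.44  0.14  1.57 -0.07  1.15  0.59]
```

{"name": "arm_command", "arguments": {"steps": [{"slide":[0,0,0],"rot":[0,0,-0.6],"grip":0.25},{"slide":[0,0,0],"rot":[0,0,-0.6],"grip":0.25},{"slide":[0,0,0],"rot":[0,0,-0.6],"grip":0.25},{"slide":[0,0,0],"rot":[0,0,-0.6],"grip":0.25},{"slide":[0,0,0],"rot":[0,0,-0.6],"grip":0.25},{"slide":[0,0,0],"rot":[0,0,-0.6],"grip":0.25},{"slide":[0,0,0],"rot":[0,0,-0.6],"grip":0.25},{"slide":[0,0,0],"rot":[0,0,-0.6],"grip":0.25}]}}

```text
time: 36.85
ee_pos: [0.6279, -0.1097, 0.1123]
eef_rot: [0.571, 0.821, 0.001, -0.001]
ft_force: [-2.1, 7.3, 5.5]
width: 0.0271
grip_force: 45.0
```

```bash
python3 st.py
```

```text
36.85 [ 0.6279 -0.1097  0.1123] yaw -69.69 f [-2.07  7.28  5.47] t [1.347 0.672 0.293] q [-0.02  0.44  0.16  1.57 -0.08  1.15  0.51]
```

{"name": "arm_command", "arguments": {"steps": [{"slide":[0,0,0],"rot":[0,0,-0.6],"grip":0.25},{"slide":[0,0,0],"rot":[0,0,-0.6],"grip":0.25},{"slide":[0,0,0],"rot":[0,0,-0.6],"grip":0.25},{"slide":[0,0,0],"rot":[0,0,-0.6],"grip":0.25},{"slide":[0,0,0],"rot":[0,0,-0.6],"grip":0.25},{"slide":[0,0,0],"rot":[0,0,-0.6],"grip":0.25},{"slide":[0,0,0],"rot":[0,0,-0.6],"grip":0.25},{"slide":[0,0,0],"rot":[0,0,-0.6],"grip":0.25}]}}

```text
time: 37.85
ee_pos: [0.6279, -0.1097, 0.1123]
eef_rot: [0.605, 0.796, 0.001, -0.001]
ft_force: [-1.7, 6.5, 4.6]
width: 0.0271
grip_force: 45.0
```

```bash
python3 st.py
```

```text
37.85 [ 0.6279 -0.1097  0.1123] yaw -74.48 f [-1.72  6.5   4.61] t [1.359 0.531 0.298] q [-0.03  0.44  0.17  1.57 -0.08  1.14  0.43]
```

Torque has passed the expected 0.23, so I'll let go briefly to check sensor bias, re-centre, and look at the lines.

{"name": "arm_command", "arguments": {"steps": [{"slide":[0,0,0],"rot":[0,0,0],"grip":0.6},{"slide":[0,0,0],"rot":[0,0,0],"grip":0.6},{"slide":[0,0,0],"rot":[0,0,0],"grip":0.6},{"slide":[0.0003,0.0016,0.01],"rot":[0,0,0],"grip":0.6},{"slide":[0,0,0.03],"rot":[0,0,0],"grip":0.6},{"slide":[0,0,0.02],"rot":[0,0,0],"grip":0.6},{"slide":[0,0.04,0.01],"rot":[0,0,0],"grip":0.6},{"slide":[0,0.06,0],"rot":[0,0,0],"grip":0.6}]}}

```text
time: 38.85
ee_pos: [0.6285, -0.0115, 0.184]
eef_rot: [0.608, 0.794, 0.001, 0.001]
ft_force: [-0.2, 1.8, -0.2]
width: 0.0525
grip_force: 0.0
```

{"name": "arm_command", "arguments": {"steps": [{"slide":[-0.02,0.05,0],"rot":[0,0,0],"grip":0.6},{"slide":[-0.02,0.05,0],"rot":[0,0,0],"grip":0.6},{"slide":[-0.02,0.05,0],"rot":[0,0,0],"grip":0.6},{"slide":[0,0.05,0],"rot":[0,0,0],"grip":0.6},{"slide":[0,0,0],"rot":[0,0,0],"grip":0.6},{"slide":[0,0,0],"rot":[0,0,0],"grip":0.6},{"slide":[0,0,0],"rot":[0,0,0],"grip":0.6},{"slide":[0,0,0],"rot":[0,0,0],"grip":0.6}]}}

```text
time: 39.85
ee_pos: [0.5681, 0.1886, 0.1821]
eef_rot: [0.607, 0.795, 0.0, -0.0]
ft_force: [0.3, 0.9, -0.1]
width: 0.0523
grip_force: 0.0
```

```bash
python3 st.py; python3 - <<'E'
from h import *
P=[eyes.camera('top') for _ in range(3)]
Q=[eyes.camera('scene') for _ in range(2)]
a=np.mean([p['pixels'].astype(float) for p in P],0);b=np.mean([p['pixels'].astype(float) for p in Q],0)
f=lambda i,x0,y0,w,h:cv2.convertScaleAbs(cv2.resize(i[y0:y0+h,x0:x0+w,::-1],(400,400),interpolation=cv2.INTER_CUBIC),alpha=1.5)
cv2.imwrite('pics/c7.png',np.hstack([f(a,355,124,26,26),f(b,266,232,26,26)]))
c=np.array([.628,-.110])
for z,r,n in((.142,.014,'knob'),(.107,.021,'drum')):
    for p,i,m,o,s in((P[0],a,'top',(355,124),400/26),(Q[0],b,'scene',(266,232),400/26)):
        print(n,m,'crop',np.round((proj(p,(*c,z))-o+.5)*s))
        print([int(sum(i[tuple(np.round(proj(p,(c[0]+.8*r*np.cos(t),c[1]+.8*r*np.sin(t),z))[::-1]).astype(int))])) for t in np.radians(np.arange(0,360,20))])
E
```

```text
39.85 [0.5681 0.1886 0.1821] yaw -74.7 f [ 0.33  0.94 -0.13] t [-0.069  0.01  -0.002] q [-0.42  0.3   0.03  1.59 -0.01  1.25 -0.12]
knob top crop [216. 163.]
[274, 304, 290, 296, 262, 250, 263, 302, 257, 225, 217, 220, 233, 256, 267, 237, 250, 274]
knob scene crop [205. 130.]
[182, 173, 170, 204, 222, 188, 203, 228, 182, 172, 163, 183, 173, 185, 181, 184, 187, 186]
drum top crop [189. 239.]
[221, 262, 383, 434, 414, 440, 422, 363, 346, 289, 250, 229, 274, 282, 244, 219, 223, 227]
drum scene crop [213. 226.]
[395, 394, 398, 396, 393, 328, 212, 170, 186, 186, 184, 146, 196, 234, 295, 374, 408, 403]
```

View pics/c7.png

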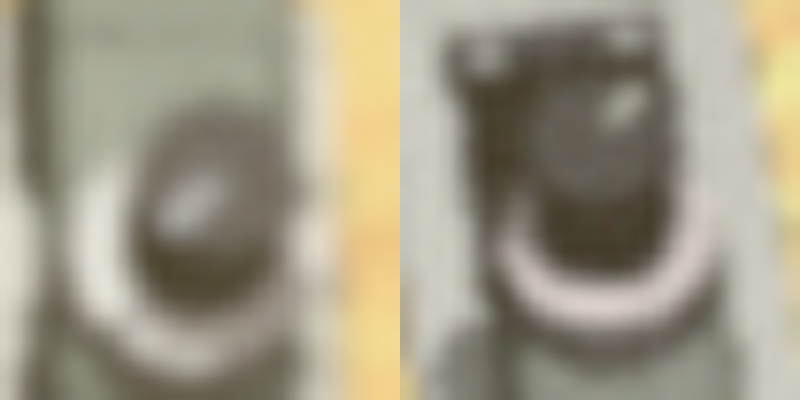

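The knob's white line is now at top crop (190,205), and a dark notch shows in the drum ring near (125,325). I'll quantify both angles.

```bash
cat > ang.py <<'E'
from h import *
P=[eyes.camera('top') for _ in range(4)];Q=[eyes.camera('scene') for _ in range(4)]
a=np.mean([p['pixels'].astype(float).sum(2) for p in P],0).astype(np.float32);b=np.mean([p['pixels'].astype(float).sum(2) for p in Q],0).astype(np.float32)
c=np.array([.6278,-.1110])
T=np.arange(0,360,10)
def samp(p,i,r,z):
    q=np.array([proj(p,(c[0]+r*np.cos(t),c[1]+r*np.sin(t),z)) for t in np.radians(T)],np.float32)
    return cv2.remap(i,q[:,0:1],q[:,1:],cv2.INTER_LINEAR).ravel().astype(int)
print(T.tolist())
for n,p,i in(('top',P[0],a),('scene',Q[0],b)):
    # white line: weighted centroid over knob top
    u0=proj(p,(*c,.142));ys,xs=np.mgrid[0:400,0:640]
    W=np.array([at(p,(x,y),.142)[:2] for x,y in zip(xs[(abs(xs-u0[0])<8)&(abs(ys-u0[1])<8)],ys[(abs(xs-u0[0])<8)&(abs(ys-u0[1])<8)])])
    v=i[(abs(xs-u0[0])<8)&(abs(ys-u0[1])<8)];k=np.hypot(*(W-c).T)<.0125
    w=np.clip(v-np.median(v[k])-30,0,None)*k;m=(w[:,None]*W).sum(0)/w.sum()-c
    print(n,'knob line dir',round(np.degrees(np.arctan2(m[1],m[0])),1),np.round(m,4),int(w.max()))
    print(' knob r.009',samp(p,i,.009,.142).tolist());print(' drum r.0185',samp(p,i,.0185,.107).tolist())
E
python3 ang.py
```

```text
[0, 10, 20, 30, 40, 50, 60, 70, 80, 90, 100, 110, 120, 130, 140, 150, 160, 170, 180, 190, 200, 210, 220, 230, 240, 250, 260, 270, 280, 290, 300, 310, 320, 330, 340, 350]
top knob line dir 127.4 [-0.0032  0.0042] 65
 knob r.009 [246, 243, 240, 239, 236, 233, 231, 229, 226, 228, 234, 258, 291, 314, 328, 305, 277, 252, 235, 223, 221, 219, 219, 219, 222, 228, 234, 238, 236, 230, 229, 232, 237, 241, 244, 246]
 drum r.0185 [227, 244, 277, 326, 369, 394, 410, 413, 416, 421, 419, 434, 422, 379, 355, 360, 341, 331, 316, 293, 287, 279, 285, 292, 313, 358, 378, 363, 308, 255, 233, 221, 219, 218, 222, 222]
scene knob line dir 124.0 [-0.0038  0.0057] 75
 knob r.009 [185, 185, 184, 184, 183, 180, 181, 183, 191, 204, 225, 255, 278, 274, 254, 221, 198, 183, 176, 176, 177, 179, 181, 181, 181, 182, 184, 186, 186, 186, 186, 187, 188, 187, 186, 186]
 drum r.0185 [382, 387, 377, 384, 387, 377, 388, 390, 394, 397, 372, 323, 251, 192, 176, 185, 191, 187, 185, 186, 181, 164, 160, 177, 205, 228, 266, 315, 331, 354, 368, 375, 392, 389, 392, 387]
```

{"name": "arm_command", "arguments": {"steps": [{"slide":[0.01,-0.05,0],"rot":[0,0,0],"grip":0.6},{"slide":[0.012,-0.06,0],"rot":[0,0,0],"grip":0.6},{"slide":[0.012,-0.06,0],"rot":[0,0,0],"grip":0.6},{"slide":[0.012,-0.06,0],"rot":[0,0,0],"grip":0.6},{"slide":[0.01,-0.05,0],"rot":[0,0,0],"grip":0.6},{"slide":[0.004,-0.0185,0],"rot":[0,0,0],"grip":0.6},{"slide":[0,0,-0.01],"rot":[0,0,0],"grip":0.6},{"slide":[0,0,0],"rot":[0,0,0],"grip":0.6}]}}

```text
time: 41.5
ee_pos: [0.6272, -0.106, 0.1705]
eef_rot: [0.605, 0.796, 0.0, -0.001]
ft_force: [0.2, 0.6, 0.2]
width: 0.0525
grip_force: 0.0
```

```bash
python3 st.py
```

```text
41.5 [ 0.6272 -0.106   0.1705] yaw -74.44 f [0.17 0.65 0.19] t [-0.018  0.074  0.055] q [-0.05  0.39  0.18  1.51 -0.08  1.26  0.42]
```

{"name": "arm_command", "arguments": {"steps": [{"slide":[0.0007,-0.004,0],"rot":[0,0,0],"grip":0.6},{"slide":[0,0,-0.018],"rot":[0,0,0],"grip":0.6},{"slide":[0,0,-0.018],"rot":[0,0,0],"grip":0.6},{"slide":[0,0,-0.014],"rot":[0,0,0],"grip":0.6},{"slide":[0,0,-0.006],"rot":[0,0,0],"grip":0.6},{"slide":[0,0,0],"rot":[0,0,0],"grip":0.6},{"slide":[0,0,0],"rot":[0,0,0],"grip":0.25},{"slide":[0,0,0],"rot":[0,0,0],"grip":0.25}], "newtons": 45}}

```text
time: 42.5
ee_pos: [0.6288, -0.1128, 0.1166]
eef_rot: [0.606, 0.795, 0.001, 0.0]
ft_force: [-0.8, -0.5, 0.6]
width: 0.0397
grip_force: 0.0
```

{"name": "arm_command", "arguments": {"steps": [{"slide":[0,0,0],"rot":[0,0,0],"grip":0.25},{"slide":[0,0,0],"rot":[0,0,0],"grip":0.25},{"slide":[0,0,0],"rot":[0,0,0],"grip":0.25},{"slide":[0,0,0],"rot":[0,0,-1],"grip":0.25},{"slide":[0,0,0],"rot":[0,0,-1],"grip":0.25},{"slide":[0,0,0],"rot":[0,0,-1],"grip":0.25},{"slide":[0,0,0],"rot":[0,0,-1],"grip":0.25},{"slide":[0,0,0],"rot":[0,0,-1],"grip":0.25}]}}

```text
time: 43.5
ee_pos: [0.6286, -0.1128, 0.1162]
eef_rot: [0.641, 0.768, 0.0, 0.0]
ft_force: [0.6, 0.5, 4.4]
width: 0.0274
grip_force: 45.0
```

```bash
python3 st.py
```

```text
43.5 [ 0.6286 -0.1128  0.1162] yaw -79.66 f [0.55 0.54 4.45] t [-0.06  -0.003  0.285] q [-0.05  0.44  0.2   1.56 -0.09  1.15  0.35]
```

{"name": "arm_command", "arguments": {"steps": [{"slide":[0,0,0],"rot":[0,0,-0.6],"grip":0.25},{"slide":[0,0,0],"rot":[0,0,-0.6],"grip":0.25},{"slide":[0,0,0],"rot":[0,0,-0.6],"grip":0.25},{"slide":[0,0,0],"rot":[0,0,-0.6],"grip":0.25},{"slide":[0,0,0],"rot":[0,0,-0.6],"grip":0.25},{"slide":[0,0,0],"rot":[0,0,-0.6],"grip":0.25},{"slide":[0,0,0],"rot":[0,0,-0.6],"grip":0.25},{"slide":[0,0,0],"rot":[0,0,-0.6],"grip":0.25}]}}

```text
time: 44.5
ee_pos: [0.6284, -0.1128, 0.1162]
eef_rot: [0.672, 0.74, 0.0, -0.0]
ft_force: [-0.6, 0.4, 5.2]
width: 0.0272
grip_force: 45.0
```

```bash
python3 st.py
```

```text
44.5 [ 0.6284 -0.1128  0.1162] yaw -84.45 f [-0.6   0.35  5.17] t [-0.09   0.201  0.217] q [-0.06  0.44  0.21  1.56 -0.1   1.15  0.27]
```

{"name": "arm_command", "arguments": {"steps": [{"slide":[0,0,0],"rot":[0,0,-0.6],"grip":0.25},{"slide":[0,0,0],"rot":[0,0,-0.6],"grip":0.25},{"slide":[0,0,0],"rot":[0,0,-0.6],"grip":0.25},{"slide":[0,0,0],"rot":[0,0,-0.6],"grip":0.25},{"slide":[0,0,0],"rot":[0,0,-0.6],"grip":0.25},{"slide":[0,0,0],"rot":[0,0,-0.6],"grip":0.25},{"slide":[0,0,0],"rot":[0,0,-0.6],"grip":0.25},{"slide":[0,0,0],"rot":[0,0,-0.6],"grip":0.25}]}}

```text
time: 45.5
ee_pos: [0.6283, -0.1128, 0.1162]
eef_rot: [0.703, 0.712, 0.0, -0.0]
ft_force: [-1.1, 1.4, 6.3]
width: 0.027
grip_force: 45.0
```

```bash
python3 st.py
```

```text
45.5 [ 0.6283 -0.1128  0.1162] yaw -89.26 f [-1.12  1.41  6.29] t [0.013 0.217 0.223] q [-0.07  0.44  0.23  1.56 -0.11  1.15  0.19]
```

{"name": "arm_command", "arguments": {"steps": [{"slide":[0,0,0],"rot":[0,0,-0.6],"grip":0.25},{"slide":[0,0,0],"rot":[0,0,-0.6],"grip":0.25},{"slide":[0,0,0],"rot":[0,0,-0.6],"grip":0.25},{"slide":[0,0,0],"rot":[0,0,-0.6],"grip":0.25},{"slide":[0,0,0],"rot":[0,0,-0.6],"grip":0.25},{"slide":[0,0,0],"rot":[0,0,-0.6],"grip":0.25},{"slide":[0,0,0],"rot":[0,0,-0.6],"grip":0.25},{"slide":[0,0,0],"rot":[0,0,-0.6],"grip":0.25}]}}

```text
time: 46.5
ee_pos: [0.6281, -0.1128, 0.1162]
eef_rot: [0.732, 0.682, 0.0, -0.0]
ft_force: [-1.9, 1.3, 6.8]
width: 0.027
grip_force: 45.0
```

```bash
python3 st.py
```

```text
46.5 [ 0.6281 -0.1128  0.1162] yaw -94.06 f [-1.9   1.31  6.84] t [-0.04   0.571  0.179] q [-0.08  0.44  0.24  1.56 -0.11  1.15  0.12]
```

{"name": "arm_command", "arguments": {"steps": [{"slide":[0,0,0],"rot":[0,0,-0.6],"grip":0.25},{"slide":[0,0,0],"rot":[0,0,-0.6],"grip":0.25},{"slide":[0,0,0],"rot":[0,0,-0.6],"grip":0.25},{"slide":[0,0,0],"rot":[0,0,-0.6],"grip":0.25},{"slide":[0,0,0],"rot":[0,0,-0.6],"grip":0.25},{"slide":[0,0,0],"rot":[0,0,-0.6],"grip":0.25},{"slide":[0,0,0],"rot":[0,0,-0.6],"grip":0.25},{"slide":[0,0,0],"rot":[0,0,-0.6],"grip":0.25}]}}

```text
time: 47.5
ee_pos: [0.628, -0.1127, 0.1162]
eef_rot: [0.76, 0.65, 0.0, -0.0]
ft_force: [-1.8, 0.9, 6.7]
width: 0.0272
grip_force: 45.0
```

```bash
python3 st.py
```

```text
47.5 [ 0.628  -0.1127  0.1162] yaw -98.86 f [-1.8   0.95  6.67] t [0.01  0.773 0.239] q [-0.09  0.44  0.26  1.56 -0.12  1.15  0.04]
```

{"name": "arm_command", "arguments": {"steps": [{"slide":[0,0,0],"rot":[0,0,-1.2],"grip":0.25},{"slide":[0,0,0],"rot":[0,0,-1.2],"grip":0.25},{"slide":[0,0,0],"rot":[0,0,-1.2],"grip":0.25},{"slide":[0,0,0],"rot":[0,0,-1.2],"grip":0.25},{"slide":[0,0,0],"rot":[0,0,-1.2],"grip":0.25},{"slide":[0,0,0],"rot":[0,0,-1.2],"grip":0.25},{"slide":[0,0,0],"rot":[0,0,-1.2],"grip":0.25},{"slide":[0,0,0],"rot":[0,0,-1.2],"grip":0.25}]}}

```text
time: 48.5
ee_pos: [0.6277, -0.1127, 0.1162]
eef_rot: [0.812, 0.584, -0.0, -0.001]
ft_force: [-3.2, 0.9, 8.4]
width: 0.0274
grip_force: 45.0
```

```bash
python3 st.py
```

```text
48.5 [ 0.6277 -0.1127  0.1162] yaw -108.49 f [-3.21  0.89  8.44] t [0.164 1.137 0.198] q [-0.11  0.44  0.29  1.57 -0.13  1.15 -0.12]
```

{"name": "arm_command", "arguments": {"steps": [{"slide":[0,0,0],"rot":[0,0,0],"grip":0.6},{"slide":[0,0,0],"rot":[0,0,0],"grip":0.6},{"slide":[0,0,0],"rot":[0,0,0],"grip":0.6},{"slide":[0,0,0.015],"rot":[0,0,0],"grip":0.6},{"slide":[0,0,0.03],"rot":[0,0,0],"grip":0.6},{"slide":[0,0,0.02],"rot":[0,0,0],"grip":0.6},{"slide":[0,0.04,0],"rot":[0,0,0],"grip":0.6},{"slide":[0,0.06,0],"rot":[0,0,0],"grip":0.6}]}}

```text
time: 49.5
ee_pos: [0.6288, -0.014, 0.1826]
eef_rot: [0.812, 0.583, 0.001, 0.001]
ft_force: [0.2, 0.7, -0.2]
width: 0.0525
grip_force: 0.0
```

{"name": "arm_command", "arguments": {"steps": [{"slide":[-0.02,0.05,0],"rot":[0,0,0],"grip":0.6},{"slide":[-0.02,0.05,0],"rot":[0,0,0],"grip":0.6},{"slide":[-0.02,0.05,0],"rot":[0,0,0],"grip":0.6},{"slide":[0,0.05,0],"rot":[0,0,0],"grip":0.6},{"slide":[0,0,0],"rot":[0,0,0],"grip":0.6},{"slide":[0,0,0],"rot":[0,0,0],"grip":0.6},{"slide":[0,0,0],"rot":[0,0,0],"grip":0.6},{"slide":[0,0,0],"rot":[0,0,0],"grip":0.6}]}}

```text
time: 50.5
ee_pos: [0.5688, 0.1861, 0.1812]
eef_rot: [0.812, 0.584, 0.0, 0.0]
ft_force: [0.5, -0.7, -0.6]
width: 0.0523
grip_force: 0.0
```

```bash
sed -i 's/c=np.array(\[.6278,-.1110\])/c=np.array([.6280,-.1118])/' ang.py; cat >> ang.py <<'E'
f=lambda i,x0,y0,w,h:cv2.convertScaleAbs(cv2.resize(i[y0:y0+h,x0:x0+w],(400,400),interpolation=cv2.INTER_CUBIC),alpha=.5)
cv2.imwrite('pics/c8.png',np.hstack([f(a,355,124,26,26),f(b,266,232,26,26)]))
E
python3 st.py; python3 ang.py
```

```text
50.5 [0.5688 0.1861 0.1812] yaw -108.5 f [ 0.52 -0.69 -0.57] t [-0.167  0.034  0.01 ] q [-0.52  0.3   0.15  1.6  -0.05  1.25 -0.68]
[0, 10, 20, 30, 40, 50, 60, 70, 80, 90, 100, 110, 120, 130, 140, 150, 160, 170, 180, 190, 200, 210, 220, 230, 240, 250, 260, 270, 280, 290, 300, 310, 320, 330, 340, 350]
top knob line dir 119.4 [-0.0003  0.0005] 70
 knob r.009 [248, 243, 240, 239, 236, 232, 234, 244, 267, 287, 310, 302, 288, 264, 241, 227, 223, 221, 221, 220, 220, 220, 219, 221, 231, 240, 248, 253, 254, 246, 236, 239, 242, 245, 251, 250]
 drum r.0185 [232, 246, 276, 331, 378, 404, 420, 421, 426, 430, 434, 430, 391, 351, 365, 364, 329, 308, 293, 290, 292, 283, 294, 316, 349, 385, 405, 387, 327, 275, 246, 228, 222, 223, 227, 229]
scene knob line dir 90.5 [-0.0001  0.0066] 68
 knob r.009 [182, 182, 183, 183, 190, 196, 213, 239, 257, 260, 262, 237, 214, 196, 184, 177, 174, 174, 174, 175, 175, 175, 176, 179, 180, 181, 182, 183, 182, 181, 182, 182, 183, 184, 184, 183]
 drum r.0185 [380, 388, 385, 387, 385, 389, 390, 397, 403, 384, 352, 299, 222, 178, 182, 203, 208, 192, 186, 184, 176, 157, 159, 181, 198, 214, 254, 300, 330, 341, 368, 383, 384, 381, 384, 384]
```

View pics/c8.png

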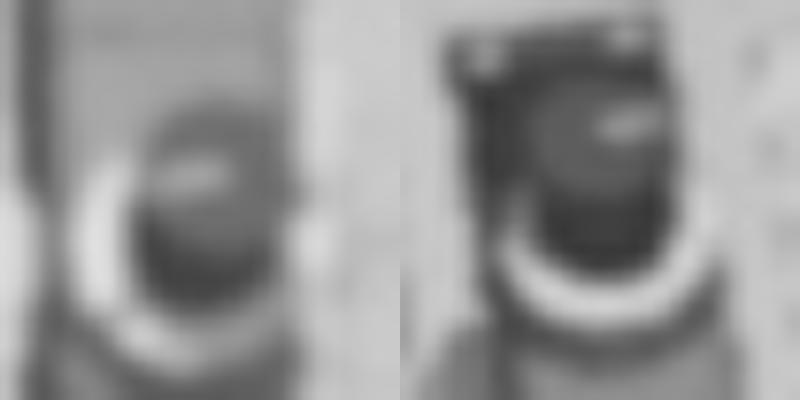

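The knob line has advanced to about 98°, while the drum notch stayed at about 132°. So the ratchet is slipping, with about 34° (1–2 clicks) so far. About 15° more gives 2–3 clicks.

{"name": "arm_command", "arguments": {"steps": [{"slide":[0.01,-0.05,0],"rot":[0,0,0],"grip":0.6},{"slide":[0.012,-0.06,0],"rot":[0,0,0],"grip":0.6},{"slide":[0.012,-0.06,0],"rot":[0,0,0],"grip":0.6},{"slide":[0.012,-0.06,0],"rot":[0,0,0],"grip":0.6},{"slide":[0.01,-0.05,0],"rot":[0,0,0],"grip":0.6},{"slide":[0.0035,-0.0189,0],"rot":[0,0,0],"grip":0.6},{"slide":[0,0,-0.01],"rot":[0,0,0],"grip":0.6},{"slide":[0,0,0],"rot":[0,0,0],"grip":0.6}]}}

```text
time: 51.9
ee_pos: [0.6274, -0.1089, 0.1695]
eef_rot: [0.81, 0.586, -0.0, -0.001]
ft_force: [-0.0, 0.0, 0.3]
width: 0.0527
grip_force: 0.0
```

{"name": "arm_command", "arguments": {"steps": [{"slide":[0,0,0],"rot":[0,0,0],"grip":0.6},{"slide":[0,0,-0.018],"rot":[0,0,0],"grip":0.6},{"slide":[0,0,-0.018],"rot":[0,0,0],"grip":0.6},{"slide":[0,0,-0.014],"rot":[0,0,0],"grip":0.6},{"slide":[0,0,-0.005],"rot":[0,0,0],"grip":0.6},{"slide":[0,0,0],"rot":[0,0,0],"grip":0.6},{"slide":[0,0,0],"rot":[0,0,0],"grip":0.6},{"slide":[0,0,0],"rot":[0,0,0],"grip":0.6}]}}

```text
time: 52.9
ee_pos: [0.6283, -0.1117, 0.1166]
eef_rot: [0.811, 0.585, 0.001, 0.0]
ft_force: [-0.0, 0.2, -0.0]
width: 0.0523
grip_force: 0.0
```

{"name": "arm_command", "arguments": {"steps": [{"slide":[0,-0.0009,0],"rot":[0,0,0],"grip":0.25},{"slide":[0,0,0],"rot":[0,0,0],"grip":0.25},{"slide":[0,0,0],"rot":[0,0,0],"grip":0.25},{"slide":[0,0,0],"rot":[0,0,0],"grip":0.25},{"slide":[0,0,0],"rot":[0,0,0],"grip":0.25},{"slide":[0,0,0],"rot":[0,0,0],"grip":0.25},{"slide":[0,0,0],"rot":[0,0,0],"grip":0.25},{"slide":[0,0,0],"rot":[0,0,0],"grip":0.25}]}}

```text
time: 53.9
ee_pos: [0.6278, -0.1125, 0.116]
eef_rot: [0.811, 0.585, 0.0, -0.0]
ft_force: [-3.0, 0.7, 2.5]
width: 0.0269
grip_force: 45.0
```

{"name": "arm_command", "arguments": {"steps": [{"slide":[0,0,0],"rot":[0,0,-2],"grip":0.25},{"slide":[0,0,0],"rot":[0,0,-2],"grip":0.25},{"slide":[0,0,0],"rot":[0,0,-2],"grip":0.25},{"slide":[0,0,0],"rot":[0,0,-2],"grip":0.25},{"slide":[0,0,0],"rot":[0,0,-2],"grip":0.25},{"slide":[0,0,0],"rot":[0,0,-2],"grip":0.25},{"slide":[0,0,0],"rot":[0,0,-2],"grip":0.25},{"slide":[0,0,0],"rot":[0,0,-2],"grip":0.25}]}}

```text
time: 54.9
ee_pos: [0.6274, -0.1123, 0.1159]
eef_rot: [0.885, 0.465, -0.0, -0.0]
ft_force: [-6.2, 1.5, 5.6]
width: 0.0273
grip_force: 45.0
```

```bash
python3 st.py
```

```text
54.9 [ 0.6274 -0.1123  0.1159] yaw -124.53 f [-6.24  1.52  5.61] t [0.392 1.611 0.237] q [-0.16  0.45  0.35  1.57 -0.16  1.15 -0.38]
```

{"name": "arm_command", "arguments": {"steps": [{"slide":[0,0,0],"rot":[0,0,0],"grip":0.6},{"slide":[0,0,0],"rot":[0,0,0],"grip":0.6},{"slide":[0,0,0],"rot":[0,0,0],"grip":0.6},{"slide":[0,0,0.015],"rot":[0,0,0],"grip":0.6},{"slide":[0,0,0.03],"rot":[0,0,0],"grip":0.6},{"slide":[0,0,0.02],"rot":[0,0,0],"grip":0.6},{"slide":[0,0.04,0],"rot":[0,0,0],"grip":0.6},{"slide":[0,0.06,0],"rot":[0,0,0],"grip":0.6}]}}

```text
time: 55.9
ee_pos: [0.6284, -0.0138, 0.1827]
eef_rot: [0.886, 0.464, 0.001, 0.001]
ft_force: [1.1, 1.2, -0.2]
width: 0.052
grip_force: 0.0
```

{"name": "arm_command", "arguments": {"steps": [{"slide":[-0.02,0.05,0],"rot":[0,0,0],"grip":0.6},{"slide":[-0.02,0.05,0],"rot":[0,0,0],"grip":0.6},{"slide":[-0.02,0.05,0],"rot":[0,0,0],"grip":0.6},{"slide":[0,0.05,0],"rot":[0,0,0],"grip":0.6},{"slide":[0,0,0],"rot":[0,0,0],"grip":0.6},{"slide":[0,0,0],"rot":[0,0,0],"grip":0.6},{"slide":[0,0,0],"rot":[0,0,0],"grip":0.6},{"slide":[0,0,0],"rot":[0,0,0],"grip":0.6}]}}

```text
time: 56.9
ee_pos: [0.5683, 0.1863, 0.1812]
eef_rot: [0.885, 0.466, 0.0, 0.0]
ft_force: [-0.2, 0.3, 0.9]
width: 0.0523
grip_force: 0.0
```

```bash
python3 st.py; python3 ang.py; python3 - <<'E'
from pg import *
run((.582,-.1065,-.106),('top',))
E
```

```text
56.9 [0.5683 0.1863 0.1812] yaw -124.5 f [-0.19  0.29  0.9 ] t [-0.094  0.147  0.03 ] q [-0.57  0.3   0.22  1.61 -0.07  1.25 -0.94]
[0, 10, 20, 30, 40, 50, 60, 70, 80, 90, 100, 110, 120, 130, 140, 150, 160, 170, 180, 190, 200, 210, 220, 230, 240, 250, 260, 270, 280, 290, 300, 310, 320, 330, 340, 350]
top knob line dir 74.4 [0.0003 0.0009] 70
 knob r.009 [249, 243, 240, 241, 239, 240, 252, 269, 295, 306, 313, 293, 271, 255, 236, 224, 223, 222, 222, 221, 220, 218, 218, 224, 233, 243, 252, 255, 252, 245, 236, 240, 244, 245, 248, 250]
 drum r.0185 [242, 263, 291, 338, 381, 404, 422, 422, 427, 430, 435, 429, 392, 353, 366, 364, 331, 328, 314, 295, 296, 286, 295, 319, 351, 382, 397, 381, 329, 280, 249, 231, 223, 223, 227, 231]
scene knob line dir 82.5 [0.0009 0.0069] 56
 knob r.009 [188, 185, 184, 184, 192, 200, 218, 245, 257, 243, 228, 207, 192, 183, 179, 178, 177, 177, 176, 176, 177, 176, 176, 177, 179, 183, 183, 183, 184, 184, 186, 184, 183, 183, 183, 185]
 drum r.0185 [381, 385, 376, 384, 384, 382, 385, 395, 397, 382, 345, 291, 215, 176, 185, 207, 220, 210, 192, 187, 178, 159, 161, 183, 202, 212, 253, 300, 328, 341, 368, 384, 384, 379, 385, 384]
top pad [ 0.5811 -0.1083] -7.05 res 0.141
top gauge [ 0.6268 -0.1119] -6.15 res 0.096
pad in gauge (array([-0.0458, -0.0014]), np.float64(-0.91))
```

The knob line now leads the drum line by about 45° (2–3 clicks) and the drum has not moved since slipping began. The pad is still seated at −45.8 mm and the robot is clear, so I'll hand in.

```bash
python3 -c "
from bench import order;print(order.close_job())"
```

```text
the job is handed in; nothing more can be done
None
```

I handed the job in at about 57 s: the pad lies against the stop after a push of about 10 N and is clamped by the ratchet. The knob slipped 2–3 clicks by my estimate from torque and line angles, with two brief let-gos to check the lines; the last fit has the pad 1.4 mm off centre and about 1° off square, close to measuring error.

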